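# Throttle the pump valve, seat the lid set on the food tub, lift off its cap

### The job

Feeding time: first throttle the circulation pump by turning the lever of its ball valve to halfway, 45 degrees across the pipe, and leave it there. Then pick up the two-part lid as one piece by the ribbed collar of its inner lid, with the cap riding on top, lower it into the mouth of the open food tub until the collar sits fully on the rim, let go of it, and lift the knobbed cap alone straight up, so that the inner lid stays seated and undisturbed. Finish while still holding the cap level about 10 cm above the seated inner lid, clear of everything, with the tub and all the other things left standing where they were.

Things in the scene. Friction and masses are not known exactly. Their poses are not given: they have to be found in the camera images.
- pump_line: fixed pump, grey PVC pipe and ball valve at the robot's right; place and yaw vary. Origin on the shelf below the valve stem, x along the pipe, away from the robot towards the pump. Pipe 32 mm thick, axis 58 mm up, from an elbow 128 mm before the stem to the pump (centred 190 mm beyond the stem, 130 mm high). The valve's union nuts reach 57 mm either side of the stem, 87 mm above the shelf
- valve_stem (a point): point on the vertical axis of the valve stem, at mid-height of the lever, 104 mm above the shelf; fixed to the pump line, with its axes
- lever_grip (a point): point on the lever's centre line, 70 mm from the stem axis, 104 mm above the shelf; moves with the lever. Its x axis points along the lever towards the stem, so that the lever points along its -x
- valve_lever (a joint): lever angle, rad: black bar 14 mm wide, 97 to 111 mm above the shelf, reaching 90 mm from the vertical stem axis. 0: open, along the pipe, pointing away from the pump (pump line's -x); grows counterclockwise seen from above; 0.785: halfway (45 deg); 1.571: shut, at its stop. Starts at 0 to 0.4. Friction 0.35 N m (5 N at the grip point); stays where left
- tub: open food tub, a white plastic cylinder 60 mm in outer diameter, 95 mm high, wall 3 mm (mouth 54 mm across), about 0.15 to 0.31 kg, loose. Origin at the centre of its underside, z up
- tub_mouth (a point): centre of the tub's rim plane, 95 mm above the tub's origin
- inner_lid: inner sifter lid, loose, 50 to 80 g, standing on its plug. Origin: centre of the plug's underside, z up. Plug 50 mm in diameter, 12 mm deep, tapered to 47 mm at the foot; ribbed collar 66 mm in diameter, 12 to 25 mm above the origin; boss under the cap 54 mm in diameter, up to 33 mm. Seated: underside of the collar on the tub's rim, origin 83 mm above the tub's
- cap: outer cap, loose, 30 g, an upside-down cup over the inner lid's boss, resting on the collar by weight alone, not fastened. Origin: centre of its lower rim, 25 mm above the inner lid's origin when nested. 62 mm in diameter (57 inside), flat top at 12 mm; on it a round knob 22 mm in diameter, 12 to 28 mm above the origin; nested lid pair 53 mm high
- cap_knob (a point): middle of the cap's knob, 20 mm above the cap's origin
- thermometer: glass stick thermometer lying on the shelf between the two lid/tub places, 130 x 22 x 18 mm with two rubber feet, origin under its middle, x along the stick; a bystander
- tweezers: steel aquascaping tweezers lying flat, 200 x 25 x 8 mm, origin under the middle, x along them; a bystander
- scraper: algae magnet scraper, two halves clamped together, 50 x 85 x 50 mm high, origin under its middle; a bystander
- cave: ceramic cave ornament, about 85 x 130 x 92 mm high, origin under its middle; a bystander
- canister: another fish food canister, closed, without a knob, 78 mm in diameter, 106 mm high; not the one to use; origin at its foot; a bystander
- conditioner: water conditioner bottle, 52 mm in diameter, 140 mm high, origin at its foot; a bystander
- dose_cup: small open measuring cup, 40 mm in diameter, 34 mm high, origin at its foot; a bystander
- media_jar: jar of filter media, 66 mm in diameter, 85 mm high, origin at its foot; a bystander
Not all that is in view belongs to the job. Leave any orange or pink look-alike of the cap alone.

How it is judged:
By the outcome, as a careful person would: the job done as asked, in the order asked, and still so for the second after the job is handed in, while the arm keeps its last pose, push and grip.
It also fails if it takes over 64 s, if anything falls off the work surface, if the arm or the gripper's body presses on something with over 40 N, if the wrist force passes 120 N, or if a joint passes its speed limit or range.

### The arm

A 6-joint arm with a two-finger parallel gripper is mounted at the origin on the work surface. World frame = base frame: x ahead of the robot, y to its left, z up, the work surface at z = 0. Lengths are in m, angles in rad, forces in N, time in s.
With the tool pointing down it reaches from about 0.35 to 0.875 m from the base axis. Payload 4.2 kg.
Tool frame: the origin (TCP) lies at the very end of the fingers, on their centre line; the grasp point (between the pads) lies 19 mm behind it; z points along the fingers, y is the direction in which the jaws open and shut (so a half turn about z gives the same grasp; the last joint's range is limited). The gripper opens to 85 mm and grips with 20 to 120 N. Pads are 22 mm wide; open, the fingers measure 114 mm over their backs; the gripper's body (76 mm by 85 mm) begins 54 mm behind the grasp point. The pads swing forward as they close: fully open they stand 13 mm farther back than shut.
Start: joints at [1.531, 0.385, 0.008, 0, -1.194, -0.259], TCP at [0.184, 0.597, 0.194] pointing down, gripper open.
Joint ranges: [-3.14, 3.14], [-1.21, 2.06], [-1.07, 1.41], [-3.16, 2.05], [-2.99, -0.16], [-3.1, 3.1]. Speed limits (rad/s): [2.79, 2.79, 3.14, 3.14, 3.14, 3.14].

### API

Orientations are given as a rotation vector (axis times angle).
In Python, from bench import get_state, capture, job_done gives the robot as it stands.
- The arm moves only by the shell command python3 -m handwheel 'ROWS' [FORCE]. ROWS is text: rows parted by semicolons, each of 7 numbers parted by spaces: the turn, a rotation vector about the tool's x, y, z in rad, then the shift along the tool's x, y, z in m, then the finger opening in m, from 0 to 0.0854. In form: wx wy wz x y z jaw; .... A call has 1 to 12 rows; each row is the pose to reach, as a shift and turn from the pose commanded when the call began, along the tool's axes at that moment; what a row does not reach only later rows make up. A row lasts 1/12 s, in which the tool goes at most 41.7 mm and 7.16 degrees, less where a joint would pass 70% of its speed; a pose out of reach is approached as far as the arm can. A call with a gripper value outside its range is refused whole. The fingers move at their own pace and stop on an object; FORCE is the grip in N (left out, the last holds). Time passes only in rows, so rows that repeat a pose let the fingers close. It gives the time, the measured TCP pose, the force and the opening at its end, in the units of the state.
- get_state(): the state, without advancing time (a new reading comes with each control period).
- capture(name): name is "scene" or "side" or "wrist"; returns a dict with "pixels" (384x512x3 uint8, red, green, blue), "camera_matrix" (3x3 intrinsics, pixels), "eye" and "attitude" of the camera in the world; the wrist camera has in their place "tool_from_camera" (4x4, takes a point from camera to tool coordinates, whose origin is the TCP and whose axes are the flange's). Camera axes: x right, y down, z forward; pixel columns grow to the right and rows downward; lengths in m; the calibration is good to about 2 mm. The wrist camera is an equidistant fisheye: a pixel r from the principal point sees the ray r / f radians off the axis. A picture is of the moment at which its call begins: read the wrist's pose just before it. There is no depth.
- job_done(): hands the job in, once; it reports no verdict.
The state is a dict: "time": time; "qpos": joint angles; "qvel": joint speeds; "tau": joint torques, N m; "tool_pos": TCP position; "ee_rot": TCP orientation; "contact_force": force on the tool from outside, world axes, zero at the start; "ft_torque": the same for the moment, N m; "opening": opening from 0.0 (shut) to 1.0 (fully open).
Only numpy, scipy, OpenCV 4.12 (cv2) and the standard library are available. Lean on these libraries where they do the work, as an engineer would, in place of code of your own. Each camera call takes 0.05 s, during which the arm holds its last target.

## Working session

There is one attempt and no reset: what is moved stays moved. The work goes in short steps, Python scripts to look and compute and a shell command to move; the robot and the scene stay as the last step left them, time stands still between calls to the robot, and variables do not carry over. Pictures are saved under pics/ and viewed, and the job is handed in when it is done.

```bash
ls -la; mkdir -p pics
python3 - <<'E'
from bench import get_state, capture
import cv2, json
s=get_state(); print(s)
for n in ("scene","side","wrist"):
    c=capture(n); cv2.imwrite(f"pics/{n}0.png",c["pixels"][:,:,::-1])
    print(n,{k:v for k,v in c.items() if k!="pixels"})
E
```

```text
total 12
drwxr-xr-x  3 agent agent 4096 Dec  7 16:01 .
drwxr-xr-x 23 root  root  4096 Dec  7 16:01 ..
drwxr-xr-x  2 agent agent 4096 Dec  7 16:01 pics
{'time': 0.0, 'qpos': array([ 1.53059396e+00,  3.85589832e-01,  6.62064522e-03, -5.35682264e-04,
       -1.19397669e+00, -2.58613720e-01]), 'qvel': array([ 0.00050598, -0.00011502, -0.00048399,  0.00043854, -0.00017179,
       -0.00054905]), 'tau': array([-2.42169881e-04, -3.92290986e+01,  1.88402635e+01,  4.18642849e+00,
       -4.65029996e-03, -2.88558489e-06]), 'tool_pos': array([0.18376279, 0.59667773, 0.19249411]), 'ee_rot': array([ 3.10438050e+00, -4.67615499e-01, -4.09132937e-04]), 'contact_force': array([ 0.41750018,  0.15352698, -0.76675861]), 'ft_torque': array([ 0.00861728,  0.02130782, -0.03180746]), 'opening': 0.99893307025209}
scene {'camera_matrix': array([[367.38750318,   0.        , 255.44152624],
       [  0.        , 367.38750318, 191.90115025],
       [  0.        ,   0.        ,   1.        ]]), 'eye': array([1.24817848, 0.80469926, 0.7879336 ]), 'attitude': array([-0.83022394, -2.36938794,  1.281534  ])}
side {'camera_matrix': array([[457.8987464 ,   0.        , 255.47682979],
       [  0.        , 457.8987464 , 188.6350789 ],
       [  0.        ,   0.        ,   1.        ]]), 'eye': array([0.05963828, 1.03340881, 1.01537598]), 'attitude': array([-0.64450198,  2.60388029, -1.24246494])}
wrist {'camera_matrix': array([[297.31863964,   0.        , 247.86002941],
       [  0.        , 297.31863964, 185.72177051],
       [  0.        ,   0.        ,   1.        ]]), 'tool_from_camera': array([[ 2.78911104e-04, -9.61127236e-01, -2.76105701e-01,
         6.95776116e-02],
       [ 9.99999645e-01,  4.87603254e-04, -6.87192484e-04,
         1.13998748e-04],
       [ 7.95109451e-04, -2.76105412e-01,  9.61127031e-01,
        -1.80026186e-01],
       [ 0.00000000e+00,  0.00000000e+00,  0.00000000e+00,
         1.00000000e+00]])}
```

View pics/scene0.png

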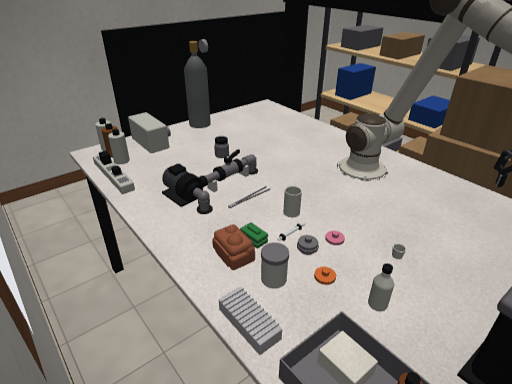

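View pics/side0.png

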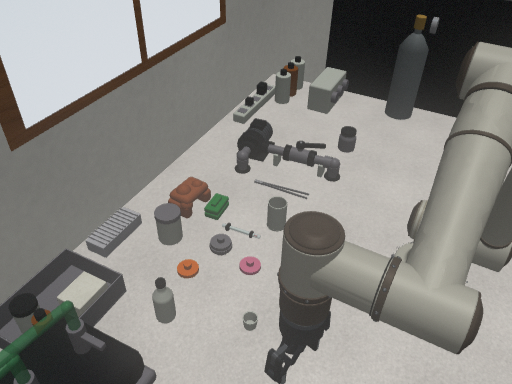

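View pics/wrist0.png

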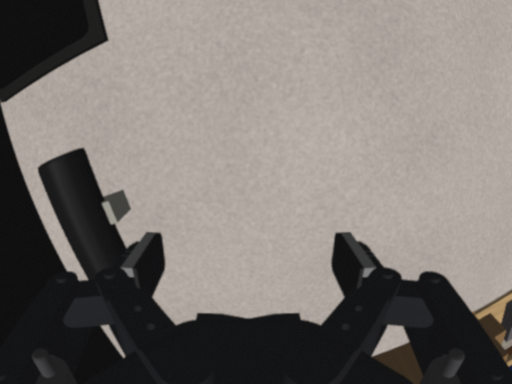

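The scene view shows the grey lid pair at about (308,243), the tub at (292,201) and the valve lever near (235,155). In the side view they are at (221,243), (277,213) and (308,145). Next I'll write helpers and zoom in.

```bash
cat > h.py <<'E'
import numpy as np, cv2
from scipy.spatial.transform import Rotation as R
from bench import get_state, capture
def cap(n):
    s=get_state(); c=capture(n); c["n"]=n
    if n=="wrist":
        T=np.eye(4);T[:3,:3]=R.from_rotvec(s["ee_rot"]).as_matrix();T[:3,3]=s["tool_pos"]
        W=T@c["tool_from_camera"]; c["Rm"]=W[:3,:3]; c["o"]=W[:3,3]
    else: c["Rm"]=R.from_rotvec(c["attitude"]).as_matrix(); c["o"]=np.array(c["eye"])
    return c
def ray(c,u,v):
    K=c["camera_matrix"]; x=(u-K[0,2])/K[0,0]; y=(v-K[1,2])/K[1,1]
    if c["n"]=="wrist":
        r=np.hypot(x,y); d=np.array([x/r*np.sin(r),y/r*np.sin(r),np.cos(r)]) if r>1e-9 else np.array([0,0,1.])
    else: d=np.array([x,y,1.]); d/=np.linalg.norm(d)
    return c["Rm"]@d
def onz(c,u,v,z):
    d=ray(c,u,v); return c["o"]+d*(z-c["o"][2])/d[2]
def proj(c,p):
    q=c["Rm"].T@(np.asarray(p,float)-c["o"]); K=c["camera_matrix"]
    if c["n"]=="wrist":
        t=np.arctan2(np.hypot(q[0],q[1]),q[2]); a=np.arctan2(q[1],q[0]); x,y=t*np.cos(a),t*np.sin(a)
    else: x,y=q[0]/q[2],q[1]/q[2]
    return np.array([K[0,0]*x+K[0,2],K[1,1]*y+K[1,2]])
def tri(c1,p1,c2,p2):
    d1,d2=ray(c1,*p1),ray(c2,*p2)
    t=np.linalg.lstsq(np.stack([d1,-d2],1),c2["o"]-c1["o"],rcond=None)[0]
    a,b=c1["o"]+t[0]*d1,c2["o"]+t[1]*d2
    return (a+b)/2,np.linalg.norm(a-b)
def crop(c,name,u0,v0,w,h,k):
    im=c["pixels"][v0:v0+h,u0:u0+w,::-1]; cv2.imwrite("pics/"+name,cv2.resize(im,None,fx=k,fy=k,interpolation=cv2.INTER_CUBIC))
E
python3 - <<'E'
from h import *
c=cap("scene"); crop(c,"s1.png",220,180,130,100,6); crop(c,"s2.png",160,125,130,100,6)
c=cap("side"); crop(c,"d1.png",180,185,130,100,6); crop(c,"d2.png",225,110,130,100,6)
E
```

```text
(no output)
```

View pics/s1.png

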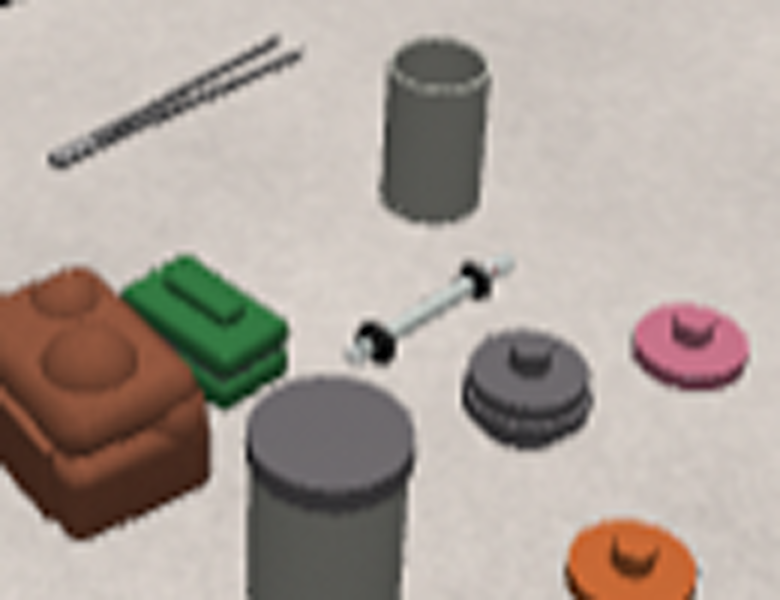

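View pics/s2.png

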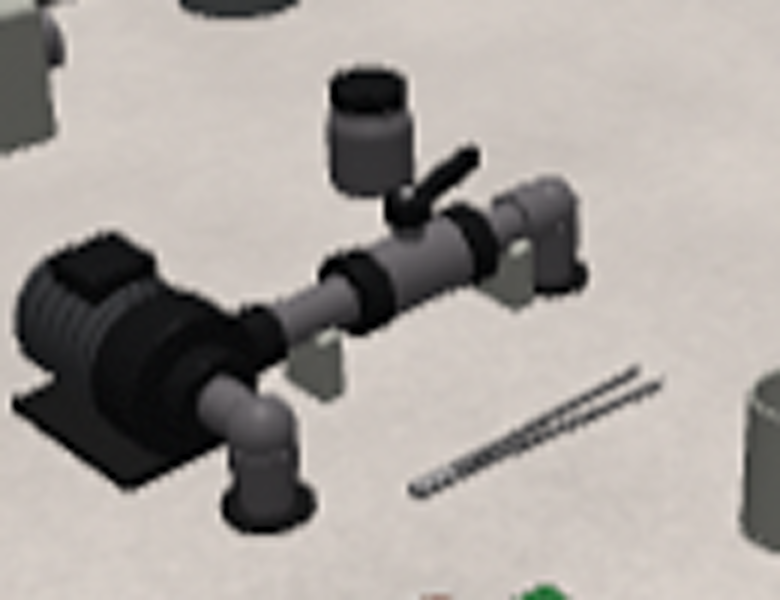

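View pics/d1.png

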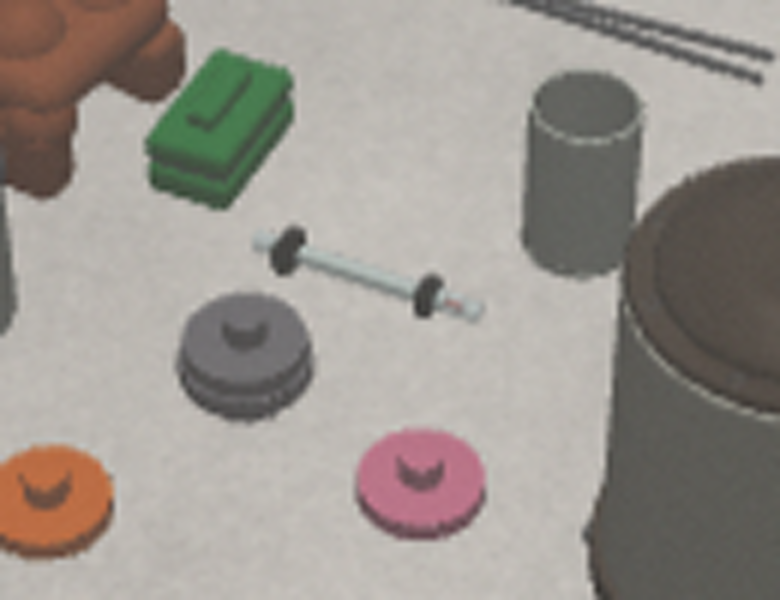

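View pics/d2.png

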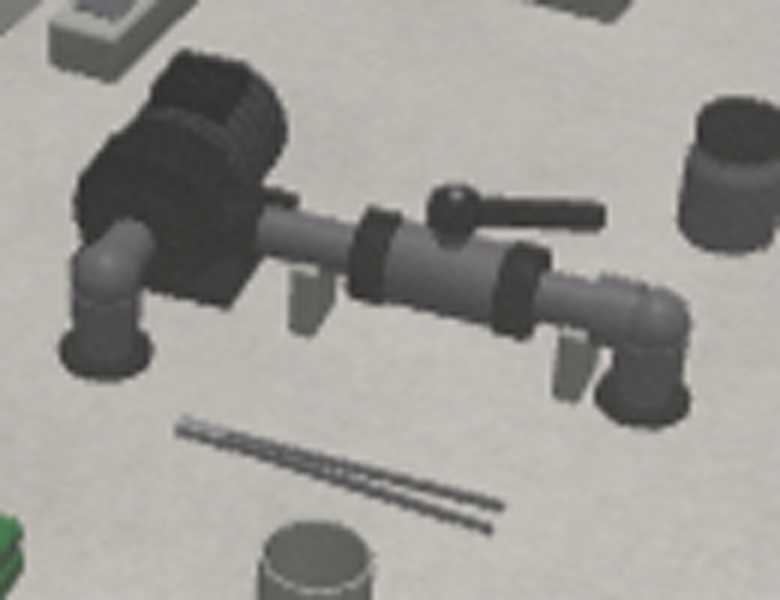

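Run:
```python
from h import *
np.set_printoptions(precision=4,suppress=True)
a=cap("scene"); b=cap("side")
A=lambda o,x,y:(o[0]+x/6-0.4,o[1]+y/6-0.4)
s1,s2,d1,d2=(220,180),(160,125),(180,185),(225,110)
def both(n,p,q,z):
    print(n,tri(a,p,b,q), onz(a,*p,z)[:2],onz(b,*q,z)[:2])
both("captop",A(s1,530,372),A(d1,247,343),.037)
both("tubrim",A(s1,438,69),A(d1,587,106),.095)
both("stem",A(s2,407,205),A(d2,455,207),.106)
both("levertip",A(s2,470,160),A(d2,603,215),.106)
both("jar",A(s2,370,180),A(d2,735,240),.01)
both("thermoA",A(s1,378,342),A(d1,288,250),.009)
both("thermoB",A(s1,475,280),A(d1,428,295),.009)
both("tweezA",A(s2,650,380),A(d2,500,515),.004)
both("tweezB",A(s2,420,490),A(d2,185,428),.004)
both("pink",A(s1,690,345),A(d1,420,480),.012)
both("canister",A(s1,330,435),(168,213),.106)
both("scraper",A(s1,205,310),A(d1,220,110),.05)
both("nut1",A(s2,470,240),A(d2,525,290),.058)
both("nut2",A(s2,358,290),A(d2,375,255),.058)
```

```text
captop (array([0.5692, 0.228 , 0.0347]), np.float64(0.00035863794950712617)) [0.5714 0.23  ] [0.5681 0.2297]
tubrim (array([0.471 , 0.0503, 0.0934]), np.float64(0.002278122505571923)) [0.4738 0.0538] [0.4707 0.0504]
stem (array([ 0.5273, -0.2617,  0.1079]), np.float64(0.0004195832180390868)) [ 0.5255 -0.2643] [ 0.5284 -0.2648]
levertip (array([ 0.4482, -0.3006,  0.1027]), np.float64(0.0043360331293473275)) [ 0.454  -0.2912] [ 0.4477 -0.2996]
jar (array([ 0.4092, -0.4837, -0.0053]), np.float64(0.007192874412982299)) [ 0.4225 -0.4656] [ 0.4028 -0.4546]
thermoA (array([0.5961, 0.1419, 0.0125]), np.float64(0.0007740133737465965)) [0.5934 0.1394] [0.5982 0.1383]
thermoB (array([0.5165, 0.1359, 0.0121]), np.float64(0.00036687496690946547)) [0.5136 0.1334] [0.518  0.1328]
tweezA (array([ 0.4329, -0.1243,  0.0055]), np.float64(0.004593615886641671)) [ 0.4331 -0.1226] [ 0.4342 -0.1296]
tweezB (array([ 0.628 , -0.111 ,  0.0068]), np.float64(0.00017867924358482408)) [ 0.6258 -0.1142] [ 0.6297 -0.1144]
pink (array([0.4624, 0.2473, 0.0101]), np.float64(0.0010545125777748447)) [0.4646 0.2493] [0.4618 0.2481]
canister (array([0.7321, 0.2534, 0.1004]), np.float64(0.0015409168307067057)) [0.7359 0.257 ] [0.7276 0.2593]
scraper (array([0.6708, 0.0849, 0.0356]), np.float64(0.00028042327268573106)) [0.6818 0.0985] [0.6617 0.0991]
nut1 (array([ 0.4777, -0.2607,  0.0652]), np.float64(0.00022580299021257225)) [ 0.4701 -0.2711] [ 0.4809 -0.2707]
nut2 (array([ 0.5731, -0.2548,  0.0627]), np.float64(0.0004154370509033481)) [ 0.5686 -0.262 ] [ 0.5755 -0.2607]
```

```bash
cat >> h.py <<'E'
np.set_printoptions(precision=4,suppress=True)
def down(yaw):
    c,s=np.cos(yaw),np.sin(yaw); return np.array([[c,s,0],[s,-c,0],[0,0,-1.]])
def pose():
    s=get_state(); M=R.from_rotvec(s["ee_rot"]).as_matrix()
    return s["tool_pos"],M,np.arctan2(M[1,0],M[0,0])
def rel(x,y,z,yaw,base=None):
    "row from the measured pose (or from base=(x,y,z,yaw) commanded)"
    if base is None: p,M,_=pose()
    else: p,M=np.array(base[:3]),down(base[3])
    w=R.from_matrix(M.T@down(yaw)).as_rotvec(); print("row:",w,M.T@(np.array([x,y,z])-p))
def st():
    s=get_state(); p,M,y=pose(); print("t",s["time"],"p",p,"yaw",y,"tilt",np.degrees(np.arccos(-M[2,2])),"F",s["contact_force"],"M",s["ft_torque"],"open",s["opening"],"q",s["qpos"])
E
python3 - <<'E'
from h import *
st(); rel(.52,.14,.26,-1.7); rel(.40,.38,.25,-1)
E
```

```text
t 0.35 p [0.1839 0.5972 0.1934] yaw -0.2988829399985269 tilt 0.02716890076727331 F [-0.0462 -0.5306 -0.2461] M [0.0299 0.0143 0.0079] open 1.0045100197799606 q [ 1.5306  0.3849  0.0076 -0.0001 -1.194  -0.2586]
row: [ 0.0004 -0.0003  1.4011] [ 0.4558  0.338  -0.0665]
row: [ 0.0004 -0.0002  0.7011] [ 0.2705  0.1439 -0.0566]
```

```bash
python3 -m handwheel '0 0 1.4 0.456 0.338 -0.0665 0.085;0 0 1.4 0.456 0.338 -0.0665 0.085;0 0 1.4 0.456 0.338 -0.0665 0.085;0 0 1.4 0.456 0.338 -0.0665 0.085;0 0 1.4 0.456 0.338 -0.0665 0.085;0 0 1.4 0.456 0.338 -0.0665 0.085;0 0 1.4 0.456 0.338 -0.0665 0.085;0 0 1.4 0.456 0.338 -0.0665 0.085;0 0 1.4 0.456 0.338 -0.0665 0.085;0 0 1.4 0.456 0.338 -0.0665 0.085;0 0 1.4 0.456 0.338 -0.0665 0.085;0 0 1.4 0.456 0.338 -0.0665 0.085'
python3 - <<'E'
from h import *
st(); rel(.52,.14,.26,-1.7)
E
```

```text
time: 1.35
tool_pos: [0.4789, 0.1954, 0.2524]
ee_rot: [-2.069, 2.363, 0.0]
contact_force: [0.3, 0.6, 0.2]
opening: 0.993
t 1.35 p [0.4789 0.1954 0.2524] yaw -1.7031539457362683 tilt 0.049783831427584094 F [0.3328 0.6411 0.1836] M [ 0.0938 -0.1304  0.0084] open 0.9926817974677854 q [ 0.7014  0.1609 -0.1533 -0.     -1.2557 -0.8338]
row: [-0.0006  0.0007 -0.0032] [ 0.0495 -0.048  -0.0076]
```

```bash
python3 -m handwheel '0 0 0 0.05 -0.048 -0.008 0.085;0 0 0 0.05 -0.048 -0.008 0.085;0 0 0 0.05 -0.048 -0.008 0.085;0 0 0 0.05 -0.048 -0.008 0.085'
python3 - <<'E'
from h import *
st(); c=cap("wrist"); cv2.imwrite("pics/w1.png",cv2.resize(c["pixels"][:,:,::-1],(768,576),interpolation=cv2.INTER_CUBIC))
import pickle; pickle.dump(c,open("w1.pkl","wb"))
for p in [(.569,.229,.037),(.472,.052,.095)]: print(proj(c,p))
E
```

```text
time: 1.68
tool_pos: [0.52, 0.1402, 0.2597]
ee_rot: [2.071, -2.362, -0.0]
contact_force: [-0.2, -0.4, -0.3]
opening: 1.0
t 1.6833 p [0.52   0.1402 0.2597] yaw -1.7021509878942467 tilt 0.012334778441782853 F [-0.1893 -0.4439 -0.2643] M [-0.0245  0.0107  0.0273] open 0.999657314957976 q [ 0.5644  0.1958 -0.0918 -0.0002 -1.2833 -0.6957]
[222.2546 217.5762]
[278.9788  82.3545]
```

View pics/w1.png

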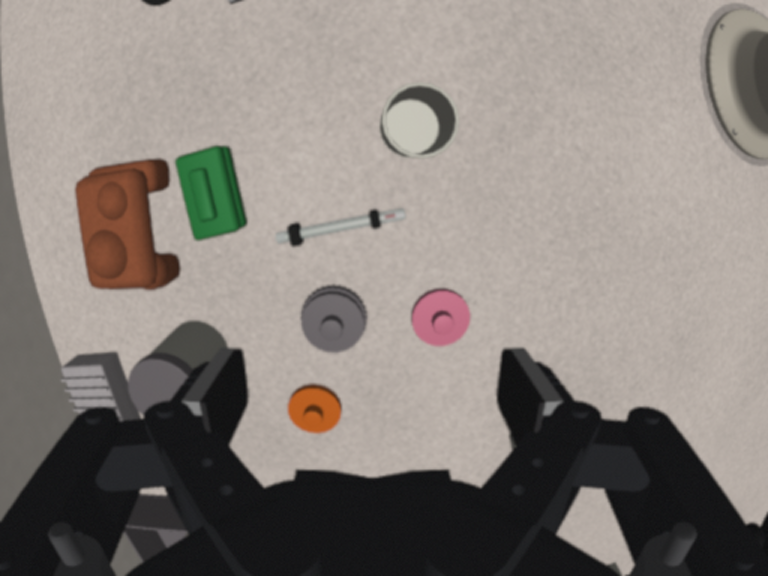

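The wrist view shows the tub mouth at about (418,121), the lid's cap top at (333,322), and the thermometer between them (all in enlarged pixels). These match the projections to within about 3 px. The pads sit at the lower left and right. I'll measure quickly and carry on to the valve.

Run:
```python
from h import *
import pickle
c=pickle.load(open("w1.pkl","rb"))
f=lambda u,v,z:onz(c,u/1.5-.2,v/1.5-.2,z)[:2]
print("cap",f(333.5,323,.037),"tub",f(418.5,121,.095),"pink",f(441,317,.012),"therm",f(294,234,.01),f(376,219,.01))
st(); rel(.48,-.14,.27,-2.2); rel(.46,-.25,.27,-2.6)
```

```text
cap [0.5686 0.2252] tub [0.4719 0.0498] pink [0.4611 0.2429] therm [0.5969 0.1377] [0.5148 0.134 ]
t 1.7333 p [0.5194 0.1411 0.2596] yaw -1.700289807931252 tilt 0.030119966408946413 F [-1.4411 -0.4056  0.7053] M [0.0211 0.0207 0.0339] open 0.9963190388528331 q [ 0.5664  0.1954 -0.0925 -0.0004 -1.2833 -0.6958]
row: [ 0.0005 -0.      0.4997] [ 0.2838  0.0028 -0.0105]
row: [ 0.0005 -0.0002  0.8997] [ 0.3955  0.0084 -0.0105]
```

```bash
python3 -m handwheel '0 0 0.9 0.3955 0.0084 -0.0105 0.085;0 0 0.9 0.3955 0.0084 -0.0105 0.085;0 0 0.9 0.3955 0.0084 -0.0105 0.085;0 0 0.9 0.3955 0.0084 -0.0105 0.085;0 0 0.9 0.3955 0.0084 -0.0105 0.085;0 0 0.9 0.3955 0.0084 -0.0105 0.085;0 0 0.9 0.3955 0.0084 -0.0105 0.085;0 0 0.9 0.3955 0.0084 -0.0105 0.085;0 0 0.9 0.3955 0.0084 -0.0105 0.085;0 0 0.9 0.3955 0.0084 -0.0105 0.085;0 0 0.9 0.3955 0.0084 -0.0105 0.085;0 0 0.9 0.3955 0.0084 -0.0105 0.085'
python3 - <<'E'
from h import *
st(); c=cap("wrist"); cv2.imwrite("pics/w2.png",cv2.resize(c["pixels"][:,:,::-1],(768,576),interpolation=cv2.INTER_CUBIC))
import pickle; pickle.dump(c,open("w2.pkl","wb"))
E
```

```text
time: 2.73
tool_pos: [0.4604, -0.2494, 0.27]
ee_rot: [0.841, -3.027, -0.001]
contact_force: [0.2, 1.4, 0.0]
opening: 0.993
t 2.7333 p [ 0.4604 -0.2494  0.27  ] yaw -2.599443573944438 tilt 0.04238426750015412 F [0.2044 1.434  0.0023] M [ 0.0242 -0.0219 -0.0314] open 0.9930786423719241 q [-0.1866  0.1642 -0.1057 -0.0005 -1.3015 -0.842 ]
```

View pics/w2.png

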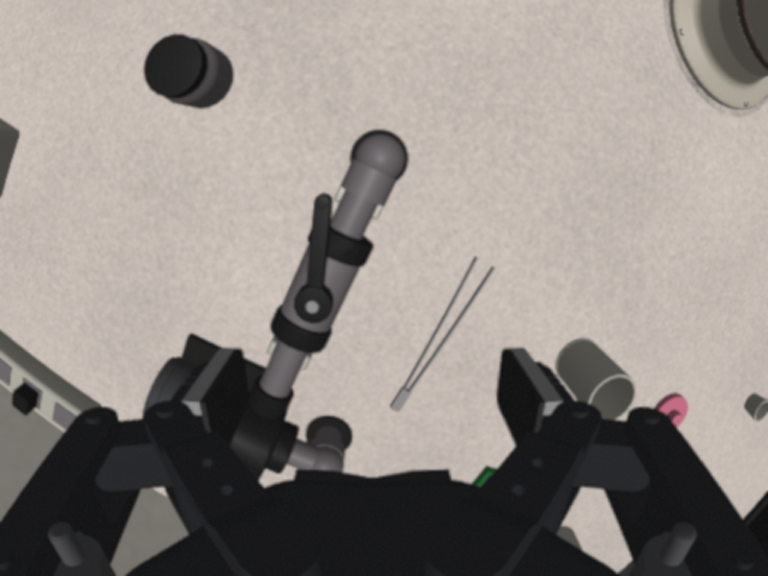

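Run:
```python
from h import *
import pickle
c=pickle.load(open("w2.pkl","rb"))
crop(c,"w2c.png",160,75,130,190,3)
g=cv2.cvtColor(c["pixels"],cv2.COLOR_RGB2GRAY)
# pipe yellow rows: print classes of gray-ish
f=lambda u,v,z:onz(c,u/1.5-.2,v/1.5-.2,z)[:2]
print("stem",f(312,305,.112),f(312,305,.104),"tip",f(323,196,.108), "lev",f(317,270,.111),f(322,210,.111))
e=f(379,158,.058);p1=f(357,200,.058);p2=f(284,372,.058)
print(e,p1,p2,np.arctan2(*(p2-p1)[::-1]),np.arctan2(*(p2-e)[::-1]))
```

```text
stem [ 0.5269 -0.2653] [ 0.5299 -0.2648] tip [ 0.4467 -0.301 ] lev [ 0.4995 -0.2759] [ 0.456  -0.2961]
[ 0.3996 -0.2782] [ 0.4413 -0.2756] [ 0.625  -0.2524] 0.12522411926425733 0.1137266291514761
```

View pics/w2c.png

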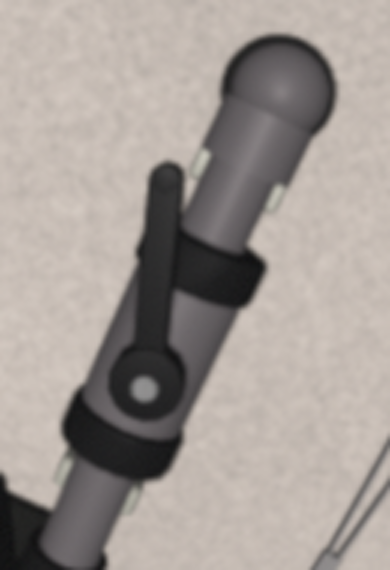

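Run:
```python
from h import *
import pickle
c=pickle.load(open("w2.pkl","rb"))
im=cv2.resize(c["pixels"][75:265,160:290],None,fx=6,fy=6,interpolation=cv2.INTER_CUBIC)
cv2.imwrite("pics/w2d.png",im[150:700,200:780,::-1]); cv2.imwrite("pics/w2e.png",im[640:1140,0:500,::-1])
```

```text
(no output)
```

View pics/w2d.png

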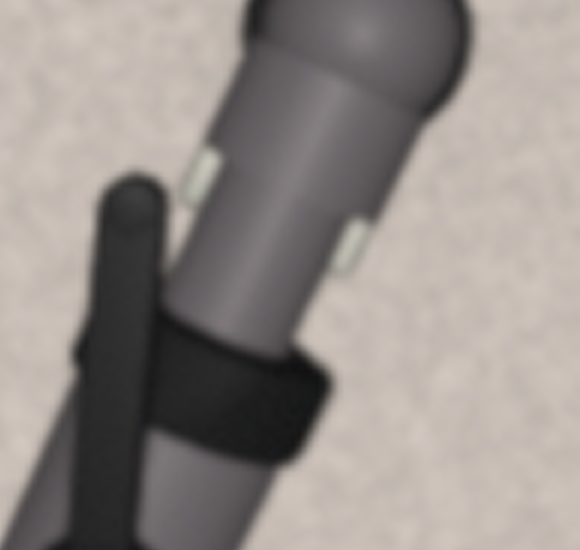

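View pics/w2e.png

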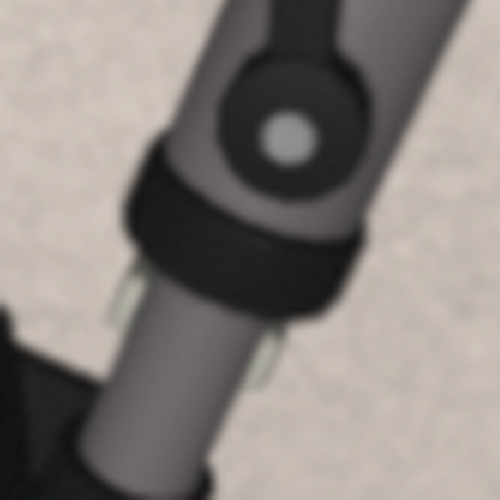

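Run:
```python
from h import *
import pickle
c=pickle.load(open("w2.pkl","rb"))
A=onz(c,234.6,145.25,.058)[:2];B=onz(c,187.9,248.2,.058)[:2]
t=onz(c,215.1,135.4,.111)[:2];b=onz(c,210.75,182.9,.111)[:2]
print(A,B,"yaw",np.arctan2(*(B-A)[::-1]),"lever",t,b,np.arctan2(*(b-t)[::-1]))
for z in (.104,.111,.118): 
    s=onz(c,207.6,204.25,z)[:2]; print(z,s,"levdir",np.arctan2(*(s-t)[::-1]))
    y=np.arctan2(*(B-A)[::-1]);n=np.array([-np.sin(y),np.cos(y)]);print("offset from pipe axis",n@(s-A),"offset lever line",np.cross(s-t,(b-t)/np.linalg.norm(b-t)))
```

```text
[ 0.4574 -0.2709] [ 0.6267 -0.2537] yaw 0.10119767257012556 lever [ 0.4512 -0.298 ] [ 0.503  -0.2745] 0.42643488948691094
0.104 [ 0.5313 -0.2643] levdir 0.3985527824426529
offset from pipe axis -0.0008699709556535453 offset lever line 0.0024217391998133733
0.111 [ 0.5286 -0.2647] levdir 0.4060788758779383
offset from pipe axis -0.0010299554605399707 offset lever line 0.0017149722597353152
0.118 [ 0.526  -0.2652] levdir 0.41408621834665327
offset from pipe axis -0.001189939965426397 offset lever line 0.0010082053196572571<stdin>:9: DeprecationWarning: Arrays of 2-dimensional vectors are deprecated. Use arrays of 3-dimensional vectors instead. (deprecated in NumPy 2.0)
```

Run:
```python
from h import *
st(); rel(.4613,-.2944,.16,-2.7216); rel(.4613,-.2944,.094,-2.7216)
```

```text
t 2.7833 p [ 0.4606 -0.2487  0.2701] yaw -2.5979039564312063 tilt 0.03161272185279488 F [ 0.0689  0.8938 -0.0852] M [ 0.0216  0.0074 -0.0168] open 0.9975340668216941 q [-0.1851  0.1637 -0.1059 -0.0004 -1.3015 -0.8419]
row: [ 0.0006 -0.      0.1237] [ 0.0231 -0.0396  0.1101]
row: [ 0.0006 -0.      0.1237] [ 0.0231 -0.0396  0.1761]
```

```bash
python3 -m handwheel '0 0 0.124 0.023 -0.0395 0.03 0.045;0 0 0.124 0.023 -0.0395 0.06 0.045;0 0 0.124 0.023 -0.0395 0.09 0.045;0 0 0.124 0.023 -0.0395 0.11 0.045;0 0 0.124 0.023 -0.0395 0.13 0.045;0 0 0.124 0.023 -0.0395 0.145 0.045;0 0 0.124 0.023 -0.0395 0.16 0.045;0 0 0.124 0.023 -0.0395 0.17 0.045;0 0 0.124 0.023 -0.0395 0.176 0.045;0 0 0.124 0.023 -0.0395 0.176 0.045' 20
python3 - <<'E'
from h import *
st(); c=cap("wrist"); cv2.imwrite("pics/w3.png",cv2.resize(c["pixels"][:,:,::-1],(768,576),interpolation=cv2.INTER_CUBIC))
import pickle; pickle.dump(c,open("w3.pkl","wb"))
E
```

```text
time: 3.62
tool_pos: [0.4611, -0.294, 0.0933]
ee_rot: [0.655, -3.071, -0.002]
contact_force: [0.1, 0.0, -0.5]
opening: 0.53
t 3.6167 p [ 0.4611 -0.294   0.0933] yaw -2.7210600537190777 tilt 0.1269856568766771 F [ 0.1335  0.0344 -0.483 ] M [ 0.0192  0.0258 -0.0024] open 0.5299722116247071 q [-0.2713  0.3499 -0.3219 -0.0004 -0.9011 -0.8788]
```

View pics/w3.png

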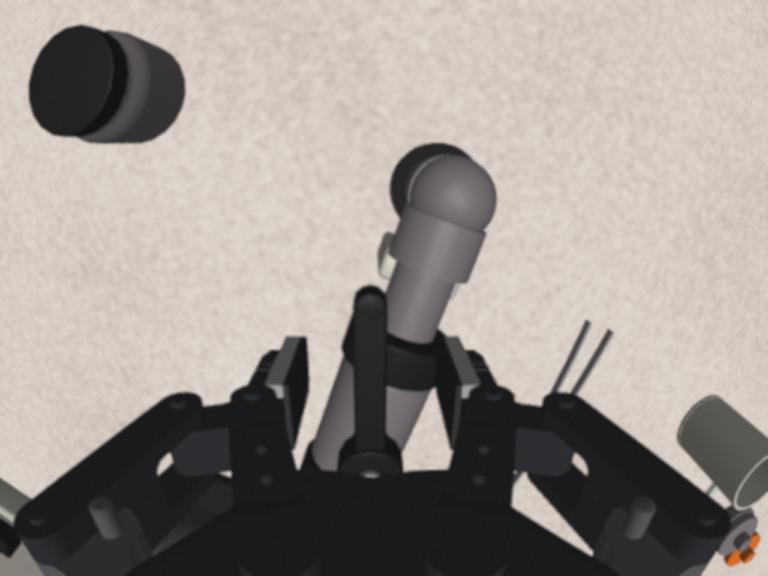

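The lever lies centred between the pads and parallel to the tool axis, at (370,300) to (370,475). I'll close on it and swing it along the arc.

```bash
python3 -m handwheel '0 0 0 0 0 0 0.01;0 0 0 0 0 0 0.01;0 0 0 0 0 0 0.01;0 0 0 0 0 0 0.01;0 0 0 0 0 0 0.01;0 0 0 0 0 0 0.01' 20;  python3 -m handwheel '0 0 -0.05 -0.0001 -0.0036 0 0.01;0 0 -0.1 -0.0004 -0.0072 0 0.01;0 0 -0.15 -0.0008 -0.0108 0 0.01;0 0 -0.2 -0.0014 -0.0143 0 0.01;0 0 -0.25 -0.0022 -0.0178 0 0.01;0 0 -0.3 -0.0032 -0.0213 0 0.01;0 0 -0.35 -0.0044 -0.0247 0 0.01;0 0 -0.4 -0.0057 -0.028 0 0.01;0 0 -0.435 -0.0067 -0.0303 0 0.01;0 0 -0.465 -0.0077 -0.0323 0 0.01;0 0 -0.465 -0.0077 -0.0323 0 0.01;0 0 -0.465 -0.0077 -0.0323 0 0.01'
python3 - <<'E'
from h import *
st()
E
```

```text
time: 4.17
tool_pos: [0.4613, -0.2955, 0.0945]
ee_rot: [-0.653, 3.073, -0.0]
contact_force: [0.2, 0.1, -0.1]
opening: 0.116
time: 5.17
tool_pos: [0.4814, -0.3218, 0.0942]
ee_rot: [1.342, -2.84, -0.0]
contact_force: [-0.3, -0.7, -0.3]
opening: 0.12
t 5.1667 p [ 0.4814 -0.3218  0.0942] yaw -2.2588771735477784 tilt 0.012427008415744067 F [-0.3429 -0.7311 -0.288 ] M [-0.0511  0.008   0.0072] open 0.11958773958880693 q [-0.3097  0.3969 -0.2434 -0.0001 -0.9308 -0.3783]
```

```bash
python3 -m handwheel '0 0 0 0 0 0 0.04;0 0 0 0 0 0 0.04;0 0 0 0 0 0 0.04;0 0 0 0 0 0 0.04;0 0 0 0 0 -0.03 0.04;0 0 0 0 0 -0.07 0.06;0 0 0 0 0 -0.11 0.085;0 0 0 0 0 -0.15 0.085;0 0 0 0 0 -0.175 0.085;0 0 0 0 0 -0.175 0.085;0 0 0 0 0 -0.175 0.085'
python3 - <<'E'
from h import *
st(); c=cap("wrist"); cv2.imwrite("pics/w4.png",cv2.resize(c["pixels"][:,:,::-1],(768,576),interpolation=cv2.INTER_CUBIC))
import pickle; pickle.dump(c,open("w4.pkl","wb"))
E
```

```text
time: 6.08
tool_pos: [0.4821, -0.3218, 0.2712]
ee_rot: [-1.342, 2.837, -0.004]
contact_force: [-0.3, 0.5, -0.6]
opening: 0.998
t 6.0833 p [ 0.4821 -0.3218  0.2712] yaw -2.257953919999267 tilt 0.2428712523770215 F [-0.2649  0.4722 -0.6406] M [ 0.0035  0.0669 -0.0356] open 0.9982653416135769 q [-0.3095  0.2613  0.0227 -0.0003 -1.3279 -0.3776]
```

View pics/w4.png

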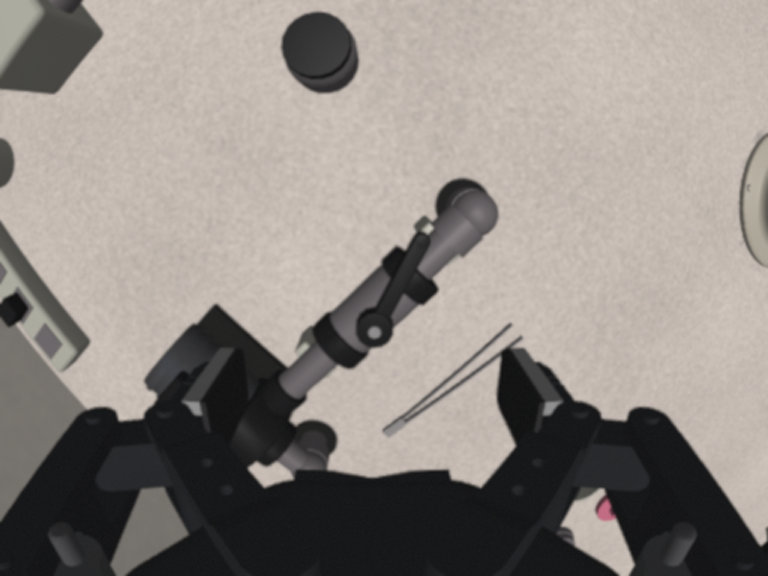

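Run:
```python
from h import *
import pickle
c=pickle.load(open("w4.pkl","rb"))
crop(c,"w4c.png",220,110,120,120,6)
```

```text
(no output)
```

View pics/w4c.png

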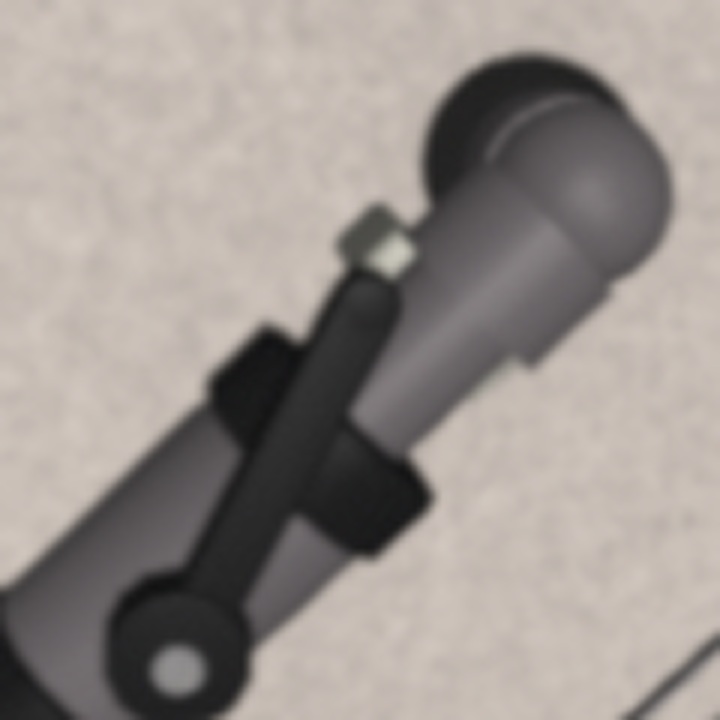

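Run:
```python
from h import *
import pickle
c=pickle.load(open("w4.pkl","rb"));w2=pickle.load(open("w2.pkl","rb"));w3=pickle.load(open("w3.pkl","rb"))
a=cap("scene");b=cap("side")
print("tip",tri(c,(282.6,156.2),w2,(215.4,128.7)))
print("stem",tri(c,(249.2,221.2),w2,(207.6,204.25)))
print("tip w3-w2",tri(w3,(370/1.5-.2,290/1.5-.2),w2,(215.4,128.7)))
print("tip w3-w4",tri(w3,(370/1.5-.2,290/1.5-.2),c,(282.6,156.2)))
A=lambda o,x,y:(o[0]+x/6-0.4,o[1]+y/6-0.4)
print("tip w2-side",tri(w2,(215.4,128.7),b,A((225,110),603,213)))
print("tip w2-scene",tri(w2,(215.4,128.7),a,A((160,125),472,155)))
crop(a,"s3.png",160,125,130,100,6);crop(b,"d3.png",225,110,130,100,6)
```

```text
tip (array([ 0.4454, -0.3016,  0.1068]), np.float64(0.0010549512332724584))
stem (array([ 0.5267, -0.2651,  0.1153]), np.float64(0.0005580954651527423))
tip w3-w2 (array([ 0.4449, -0.3018,  0.1065]), np.float64(1.720258232764458e-05))
tip w3-w4 (array([ 0.4459, -0.3011,  0.1038]), np.float64(0.0007187985774212206))
tip w2-side (array([ 0.4467, -0.3015,  0.1061]), np.float64(0.0033806886706373336))
tip w2-scene (array([ 0.4451, -0.3017,  0.1029]), np.float64(0.0007783906981250799))
```

View pics/s3.png

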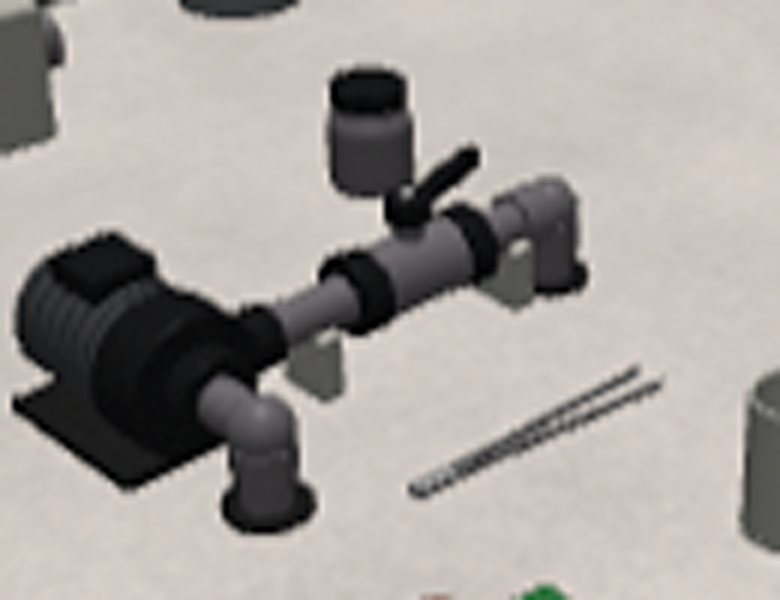

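View pics/d3.png

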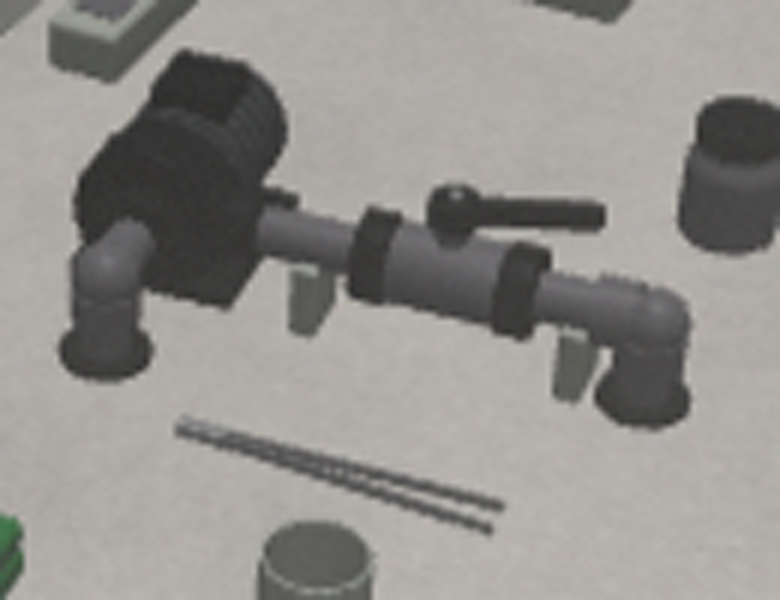

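Run:
```python
from h import *
import pickle
c=pickle.load(open("w3.pkl","rb"))
T=np.linalg.inv(c["tool_from_camera"])
def pt(p):
    q=T@np.r_[p,1]; t=np.arctan2(np.hypot(q[0],q[1]),q[2]); a=np.arctan2(q[1],q[0]);K=c["camera_matrix"]
    return 1.5*(K[0,0]*t*np.array([np.cos(a),np.sin(a)])+[K[0,2],K[1,2]])
for z in (0,-.01,-.02,-.03): print(z,[pt((x,y,z)) for x,y in((0.011,.0225),(-.011,.0225),(.011,-.0225),(0,0))])
print("lever grip pt",proj(c,(.4613,-.2944,.111))*1.5, "grip .104", proj(c,(.4613,-.2944,.104))*1.5)
crop(c,"w3c.png",150,180,200,140,4)
```

```text
0 [array([423.6555, 295.8726]), array([421.719 , 342.9135]), array([318.2691, 295.861 ]), array([370.9631, 320.0543])]
-0.01 [array([426.3859, 303.5915]), array([424.1728, 352.5947]), array([315.4851, 303.578 ]), array([370.9367, 328.8874])]
-0.02 [array([429.4029, 312.1541]), array([426.8572, 363.2374]), array([312.4093, 312.1382]), array([370.9077, 338.6539])]
-0.03 [array([432.7508, 321.6984]), array([429.8025, 374.9771]), array([308.9965, 321.6793]), array([370.8757, 349.4988])]
lever grip pt [369.8978 336.3594] grip .104 [369.9267 329.6028]
```

View pics/w3c.png

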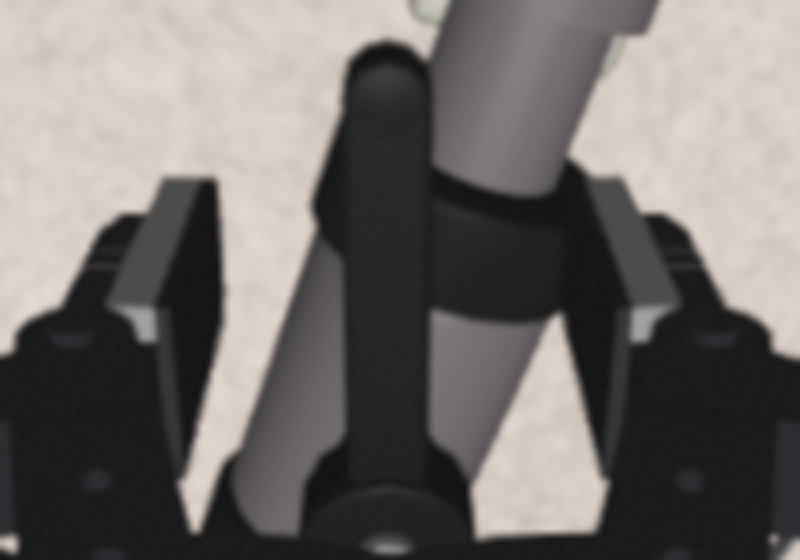

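Run:
```python
from h import *
st(); p,M,y=pose()
for n in("scene","side"):
    c=cap(n); q=proj(c,p); g=proj(c,p-M[:,2]*.035); print(n,q,g)
    u,v=int(q[0])-60,int(q[1])-80; u=max(0,min(u,382)); v=max(0,v); im=c["pixels"].copy(); 
    crop(c,f"t_{n}.png",u,v,130,100,6); print(u,v,(q-[u,v])*6,(g-[u,v])*6)
    for yy in(.0427,-.0427): print("pad tips at z=0,-.013,-.048", [((proj(c,p+M@np.array([0.011,yy,z]))-[u,v])*6).round() for z in(0,-.013,-.048)])
```

```text
t 6.2333 p [ 0.4806 -0.3212  0.2675] yaw -2.2579949715598313 tilt 0.19805351325330406 F [-0.1979 -0.6029  0.6408] M [ 0.0079  0.0174 -0.0054] open 0.9936167676801682 q [-0.3095  0.2646  0.0182 -0.0006 -1.3278 -0.3775]
scene [226.9445 112.948 ] [226.5778 104.1946]
166 32 [365.6669 485.6882] [363.4667 433.1678]
pad tips at z=0,-.013,-.048 [array([433., 480.]), array([432., 461.]), array([431., 408.])]
pad tips at z=0,-.013,-.048 [array([301., 479.]), array([300., 460.]), array([297., 407.])]
side [323.7195 100.1202] [324.8812  90.7504]
263 20 [364.3167 480.7211] [371.2874 424.5027]
pad tips at z=0,-.013,-.048 [array([420., 512.]), array([423., 491.]), array([431., 433.])]
pad tips at z=0,-.013,-.048 [array([344., 444.]), array([346., 424.]), array([353., 368.])]
```

View pics/t_scene.png

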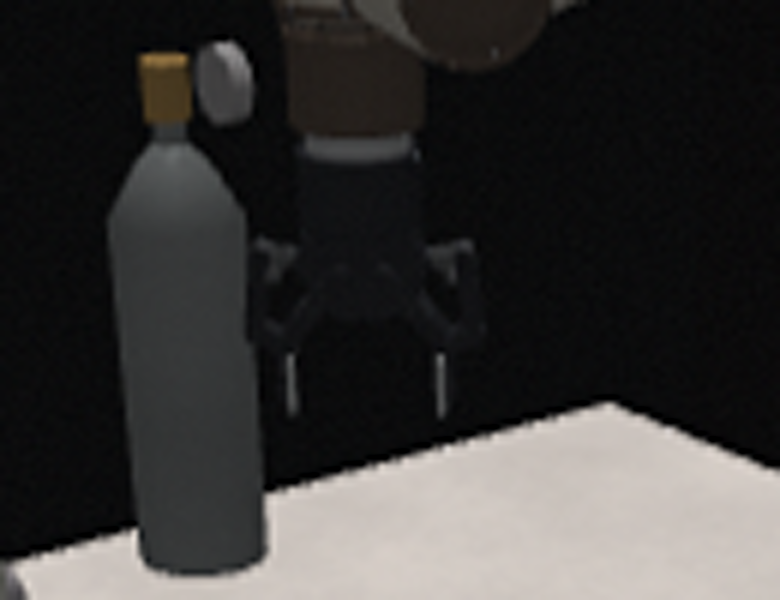

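View pics/t_side.png

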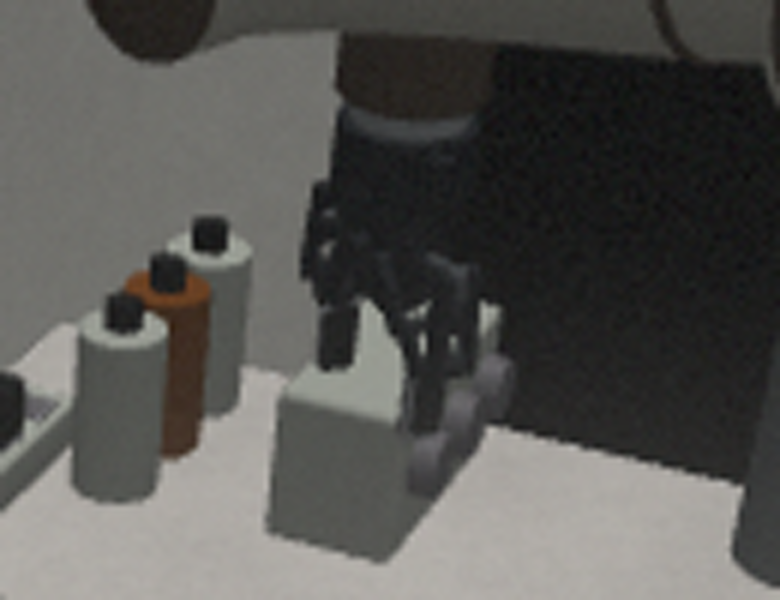

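Neither the camera nor the arm saw any lever motion: the lever is unmoved, and the jaws closed fully, to 10 mm. All three views show the real fingertips about 33 mm (shut) to 46 mm (open) behind the reported TCP. That means the first grasp closed above the lever. I'll allow for this by commanding z about 34 mm lower.

Run:
```python
from h import *
st(); rel(.4613,-.2944,.12,-2.7216); rel(.4613,-.2944,.060,-2.7216)
```

```text
t 6.3333 p [ 0.4808 -0.3214  0.2675] yaw -2.2578343949119217 tilt 0.20077228418660378 F [ 0.282   0.3218 -0.5508] M [-0.0347 -0.0355  0.0265] open 0.9984924969305706 q [-0.3095  0.265   0.0187 -0.0002 -1.328  -0.3775]
row: [ 0.003  -0.0018  0.4638] [-0.0087  0.0317  0.1476]
row: [ 0.003  -0.0018  0.4638] [-0.0088  0.0315  0.2076]
```

```bash
python3 -m handwheel '0 0 0.1 -0.002 0.007 0.03 0.045;0 0 0.2 -0.004 0.014 0.06 0.045;0 0 0.3 -0.006 0.021 0.09 0.045;0 0 0.4 -0.008 0.028 0.12 0.045;0 0 0.464 -0.0088 0.0315 0.14 0.045;0 0 0.464 -0.0088 0.0315 0.155 0.045;0 0 0.464 -0.0088 0.0315 0.17 0.045;0 0 0.464 -0.0088 0.0315 0.182 0.045;0 0 0.464 -0.0088 0.0315 0.194 0.045;0 0 0.464 -0.0088 0.0315 0.203 0.045;0 0 0.464 -0.0088 0.0315 0.207 0.045;0 0 0.464 -0.0088 0.0315 0.207 0.045' 20
python3 - <<'E'
from h import *
st(); c=cap("wrist"); crop(c,"w5.png",130,150,240,180,3)
E
```

```text
time: 7.33
tool_pos: [0.4618, -0.2947, 0.0609]
ee_rot: [0.654, -3.07, -0.002]
contact_force: [-0.6, 0.6, -0.1]
opening: 0.528
t 7.3333 p [ 0.4618 -0.2947  0.0609] yaw -2.721879452241517 tilt 0.1728720011597314 F [-0.5614  0.56   -0.0517] M [-0.0153  0.0245 -0.0452] open 0.5275884126583211 q [-0.2721  0.3913 -0.3554 -0.0001 -0.8272 -0.879 ]
```

View pics/w5.png

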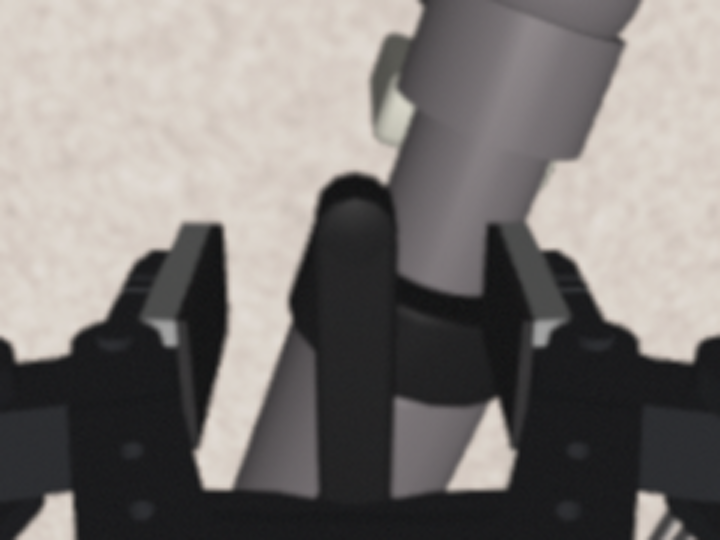

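The lever is now level with and centred between the pads; its apparent width is 13 of the 45 mm gap. Closing on it.

```bash
python3 -m handwheel '0 0 0 0 0 0 0.01;0 0 0 0 0 0 0.01;0 0 0 0 0 0 0.01;0 0 0 0 0 0 0.01;0 0 0 0 0 0 0.01;0 0 0 0 0 0 0.01' 20;  python3 - <<'E'
from h import *
st()
E
```

```text
time: 7.88
tool_pos: [0.463, -0.295, 0.063]
ee_rot: [-0.655, 3.072, -0.001]
contact_force: [0.8, 2.6, 4.2]
opening: 0.154
t 7.8833 p [ 0.463 -0.295  0.063] yaw -2.72129360951423 tilt 0.05562491937105275 F [0.764  2.6491 4.2277] M [0.6426 0.1952 0.1416] open 0.15368263477303695 q [-0.2718  0.3884 -0.3536  0.0002 -0.8279 -0.8788]
```

```bash
python3 -m handwheel '0 0 -0.05 -0.0001 -0.0036 -0.002 0.01;0 0 -0.1 -0.0004 -0.0072 -0.002 0.01;0 0 -0.15 -0.0008 -0.0108 -0.002 0.01;0 0 -0.2 -0.0014 -0.0143 -0.002 0.01;0 0 -0.25 -0.0022 -0.0178 -0.002 0.01;0 0 -0.3 -0.0032 -0.0213 -0.002 0.01;0 0 -0.35 -0.0044 -0.0247 -0.002 0.01;0 0 -0.4 -0.0057 -0.028 -0.002 0.01;0 0 -0.435 -0.0067 -0.0303 -0.002 0.01;0 0 -0.465 -0.0077 -0.0323 -0.002 0.01;0 0 -0.465 -0.0077 -0.0323 -0.002 0.01;0 0 -0.465 -0.0077 -0.0323 -0.002 0.01'
python3 - <<'E'
from h import *
st(); c=cap("wrist"); crop(c,"w6.png",130,150,240,180,3)
E
```

```text
time: 8.88
tool_pos: [0.4824, -0.3203, 0.0633]
ee_rot: [1.343, -2.84, -0.003]
contact_force: [0.6, 4.7, -2.2]
opening: 0.151
t 8.8833 p [ 0.4824 -0.3203  0.0633] yaw -2.258018641570748 tilt 0.11927431707480982 F [ 0.6194  4.6763 -2.2103] M [ 1.3244 -0.2559  0.0374] open 0.150980146844409 q [-0.3074  0.4331 -0.2752 -0.0016 -0.8642 -0.3788]
```

View pics/w6.png

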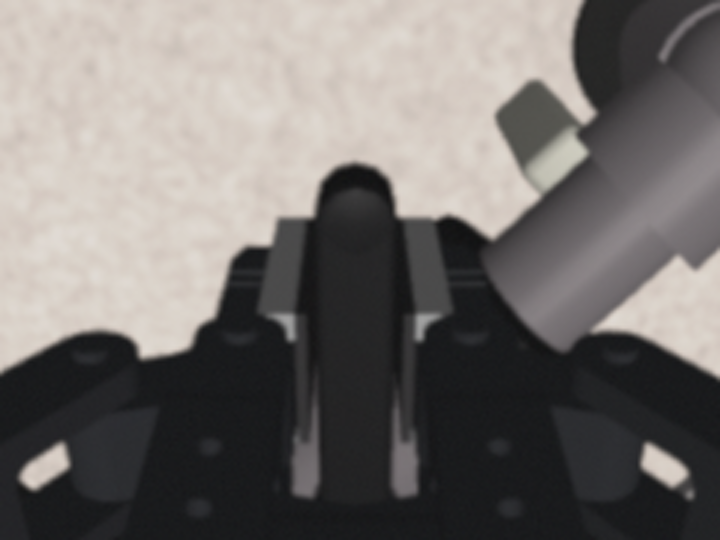

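The lever, at (355,190) and below, turned with the pads and stands diagonally across the pipe. I'll release it, rise and check the angle.

```bash
python3 -m handwheel '0 0 0 0 0 0 0.04;0 0 0 0 0 0 0.04;0 0 0 0 0 0 0.04;0 0 0 0 0 0 0.04;0 0 0 0 0 -0.03 0.04;0 0 0 0 0 -0.07 0.06;0 0 0 0 0 -0.11 0.085;0 0 0 0 0 -0.15 0.085;0 0 0 0 0 -0.19 0.085;0 0 0 0 0 -0.2 0.085;0 0 0 0 0 -0.2 0.085'
python3 - <<'E'
from h import *
st(); c=cap("wrist")
import pickle; pickle.dump(c,open("w7.pkl","wb")); crop(c,"w7.png",180,110,150,130,5)
E
```

```text
time: 9.85
tool_pos: [0.4847, -0.3227, 0.2696]
ee_rot: [-1.342, 2.833, -0.013]
contact_force: [0.4, 0.5, -0.1]
opening: 0.997
t 9.85 p [ 0.4847 -0.3227  0.2696] yaw -2.25689922201485 tilt 0.6069990231393276 F [ 0.3927  0.4737 -0.0843] M [0.0145 0.0074 0.0382] open 0.9974750965150667 q [-0.3084  0.2629  0.0203  0.0016 -1.3177 -0.3781]
```

View pics/w7.png

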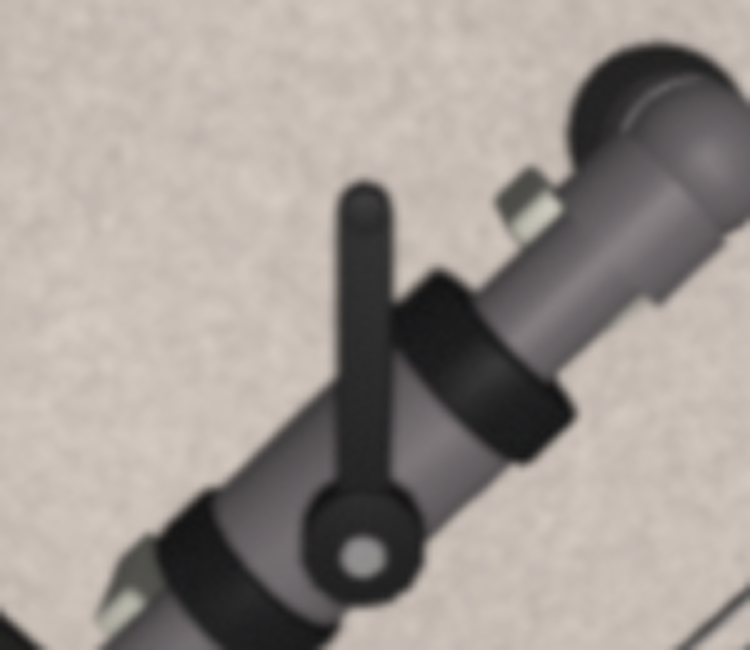

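Run:
```python
from h import *
import pickle
c=pickle.load(open("w7.pkl","rb"))
crop(c,"w7b.png",170,190,110,90,7)
f=lambda x,y,z:onz(c,180+x/5-.4,110+y/5-.4,z)[:2]
t,b=f(364,230,.111),f(364,470,.111); s=f(363,556,.1155); A=f(516,337,.058)
an=lambda a,b:np.arctan2(*(b-a)[::-1])
print(t,b,an(t,b),"stem",s,an(t,s),"A",A)
```

```text
[ 0.476  -0.3268] [ 0.513  -0.2812] 0.8890075338888913 stem [ 0.5262 -0.2653] 0.8859638570194368 A [ 0.4684 -0.27  ]
```

View pics/w7b.png

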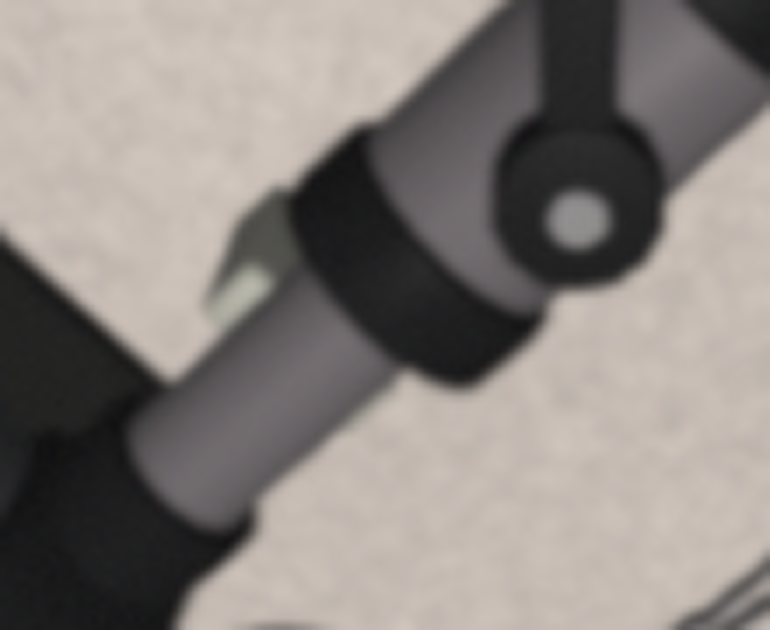

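Run:
```python
from h import *
import pickle
c=pickle.load(open("w7.pkl","rb"))
B=onz(c,170+276/7-.43,190+386/7-.43,.058)[:2];A=np.array([.4684,-.27])
print(B,np.arctan2(*(B-A)[::-1]))
st(); rel(.5686,.2265,.26,-1.3); rel(.53,-.02,.27,-1.8)
```

```text
[ 0.6159 -0.2562] 0.0930474854746792
t 9.9 p [ 0.4835 -0.3218  0.2664] yaw -2.2572103627185878 tilt 0.2767696964593423 F [-0.5515  0.598  -0.8709] M [0.0638 0.026  0.0272] open 0.9922715388323834 q [-0.3084  0.265   0.0159  0.0001 -1.3168 -0.378 ]
row: [-0.005  -0.0006 -0.9572] [-0.478   0.2817  0.0059]
row: [-0.0048  0.0006 -0.4572] [-0.2629  0.1553 -0.0039]
```

```bash
python3 -m handwheel '0 0 -0.957 -0.478 0.282 0.006 0.085;0 0 -0.957 -0.478 0.282 0.006 0.085;0 0 -0.957 -0.478 0.282 0.006 0.085;0 0 -0.957 -0.478 0.282 0.006 0.085;0 0 -0.957 -0.478 0.282 0.006 0.085;0 0 -0.957 -0.478 0.282 0.006 0.085;0 0 -0.957 -0.478 0.282 0.006 0.085;0 0 -0.957 -0.478 0.282 0.006 0.085;0 0 -0.957 -0.478 0.282 0.006 0.085;0 0 -0.957 -0.478 0.282 0.006 0.085;0 0 -0.957 -0.478 0.282 0.006 0.085;0 0 -0.957 -0.478 0.282 0.006 0.085'
python3 - <<'E'
from h import *
st(); rel(.5686,.2265,.17,-1.3)
import pickle; c=pickle.load(open("w1.pkl","rb"));print("orange",onz(c,315/1.5,409/1.5,.012))
E
```

```text
time: 10.9
tool_pos: [0.5581, 0.1744, 0.2568]
ee_rot: [2.498, -1.899, -0.002]
contact_force: [1.2, -1.2, 0.6]
opening: 0.998
t 10.9 p [0.5581 0.1744 0.2568] yaw -1.2998389721460835 tilt 0.2080310827113222 F [ 1.2134 -1.1763  0.6331] M [-0.0589 -0.1217  0.0133] open 0.9976672759833133 q [ 0.5795  0.2813  0.0148 -0.0003 -1.3079 -0.3085]
row: [ 0.0035 -0.0008  0.0002] [-0.0475 -0.0244  0.0866]
orange [0.6102 0.3368 0.012 ]
```

```bash
python3 -m handwheel '0 0 0 -0.0475 -0.0244 0.03 0.085;0 0 0 -0.0475 -0.0244 0.06 0.085;0 0 0 -0.0475 -0.0244 0.087 0.085;0 0 0 -0.0475 -0.0244 0.087 0.085;0 0 0 -0.0475 -0.0244 0.087 0.085;0 0 0 -0.0475 -0.0244 0.087 0.085'
python3 - <<'E'
from h import *
st(); c=cap("wrist"); cv2.imwrite("pics/w8.png",cv2.resize(c["pixels"][:,:,::-1],(768,576),interpolation=cv2.INTER_CUBIC))
import pickle; pickle.dump(c,open("w8.pkl","wb"))
E
```

```text
time: 11.4
tool_pos: [0.5707, 0.2247, 0.173]
ee_rot: [-2.5, 1.901, -0.002]
contact_force: [0.5, -0.2, 0.3]
opening: 0.993
t 11.4 p [0.5707 0.2247 0.173 ] yaw -1.2999169783106634 tilt 0.09788815718472954 F [ 0.4956 -0.242   0.2567] M [-0.0426  0.0171  0.0711] open 0.9925271388937518 q [ 0.6393  0.3787 -0.055   0.0014 -1.1359 -0.369 ]
```

View pics/w8.png

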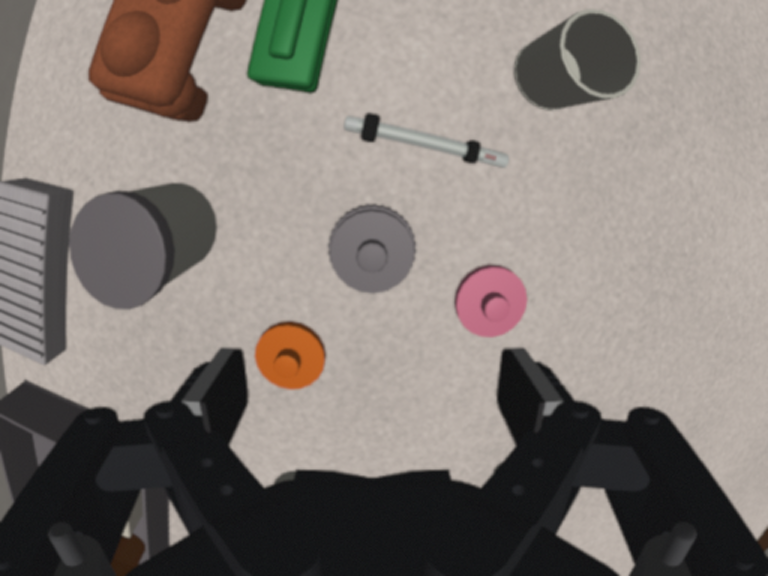

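Run:
```python
from h import *
import pickle
c=pickle.load(open("w8.pkl","rb")); im=c["pixels"]
g=cv2.GaussianBlur(cv2.cvtColor(im,cv2.COLOR_RGB2GRAY),(3,3),0)
m=(g<140).astype(np.uint8); m[:120]=0;m[210:]=0;m[:,:205]=0;m[:,290:]=0
cs,_=cv2.findContours(m,cv2.RETR_EXTERNAL,cv2.CHAIN_APPROX_NONE); k=max(cs,key=cv2.contourArea)
print(cv2.boundingRect(k),cv2.minEnclosingCircle(k))
pts=[onz(c,*p,.037)[:2] for p in k[:,0]]
# fit outline lower part(cap top edge near camera bottom) : use knob & cap-top rim
f=lambda u,v,z:onz(c,u/1.5-.2,v/1.5-.2,z)[:2]
print("captop",f(372,250,.037),"w/ rim bottom",f(372,293,.037),"top",f(372,208,.037),"L",f(329,250,.037),"R",f(415,250,.037),"knob",f(372,258,.053))
print("TCP fingers mid now"); st(); crop(c,"w8c.png",200,125,100,80,7)
```

```text
(219, 136, 58, 60) ((247.56451416015625, 165.14515686035156), 29.858110427856445)
captop [0.5709 0.2239] w/ rim bottom [0.5621 0.2554] top [0.5791 0.1944] L [0.601  0.2322] R [0.5408 0.2155] knob [0.5703 0.226 ]
TCP fingers mid now
t 11.45 p [0.5711 0.2249 0.174 ] yaw -1.3002955228144724 tilt 0.20247076961855429 F [ 0.4666 -0.7636  0.4564] M [ 0.0114 -0.0102  0.0303] open 0.9957061759821325 q [ 0.639   0.3775 -0.0541  0.0012 -1.1358 -0.369 ]
```

View pics/w8c.png

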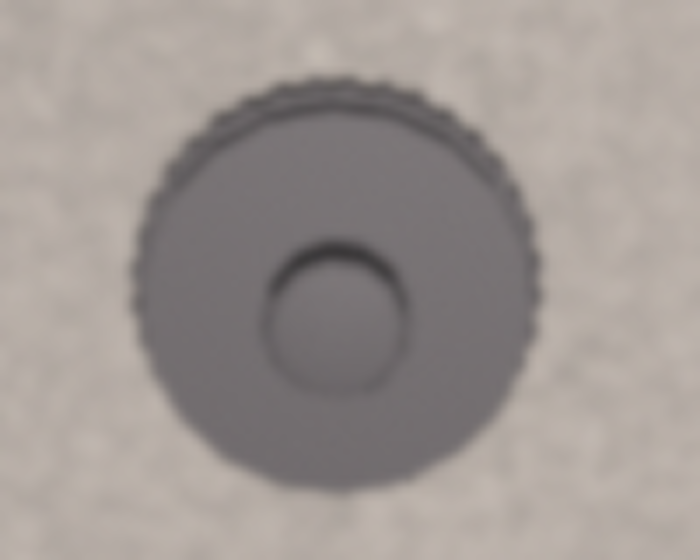

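Run:
```python
from h import *
import pickle
c=pickle.load(open("w8.pkl","rb")); T=c["tool_from_camera"]
c["Rm"]=T[:3,:3];c["o"]=T[:3,3]
def aty(u,v,y):
    d=ray(c,u,v); return c["o"]+d*(y-c["o"][1])/d[1]
for s,u,v,y in [("open up L",243,350,-.0425),("open up R",500,350,.0425)]: print(s,aty(u/1.5-.2,v/1.5-.2,y))
for s,x,yy,y in [("45 up",218,180,-.0226),("45 low",222,320,-.0226)]: print(s,aty(150+x/4-.4,180+yy/4-.4,y))
for s,x,yy,y in [("13 up L",317-10,218,-.0066),("13 up R",403,218,.0066)]: print(s,aty(130+x/3-.3,150+yy/3-.3,y))
```

```text
open up L [ 0.0076 -0.0425 -0.0493]
open up R [ 0.0083  0.0425 -0.0506]
45 up [ 0.0075 -0.0226 -0.0373]
45 low [-0.0114 -0.0226 -0.0414]
13 up L [ 0.018  -0.0066 -0.0585]
13 up R [ 0.0253  0.0066 -0.0756]
```

```bash
python3 -m handwheel '0 0 0 0.002 0 0.03 0.085;0 0 0 0.002 0 0.06 0.085;0 0 0 0.002 0 0.09 0.085;0 0 0 0.002 0 0.115 0.085;0 0 0 0.002 0 0.135 0.085;0 0 0 0.002 0 0.155 0.085;0 0 0 0.002 0 0.17 0.085;0 0 0 0.002 0 0.182 0.085;0 0 0 0.002 0 0.192 0.085;0 0 0 0.002 0 0.192 0.085' 30
python3 - <<'E'
from h import *
st(); c=cap("wrist"); cv2.imwrite("pics/w9.png",cv2.resize(c["pixels"][:,:,::-1],(768,576),interpolation=cv2.INTER_CUBIC))
import pickle; pickle.dump(c,open("w9.pkl","wb"))
a=cap("scene"); crop(a,"s9.png",250,180,130,100,6)
E
```

```text
time: 12.28
tool_pos: [0.5702, 0.2226, -0.0208]
ee_rot: [2.499, -1.901, -0.001]
contact_force: [0.1, 0.3, 0.7]
opening: 0.998
t 12.2833 p [ 0.5702  0.2226 -0.0208] yaw -1.300698230086352 tilt 0.06532284140858517 F [0.0787 0.3103 0.653 ] M [-0.005   0.0167  0.0355] open 0.9984539301139019 q [ 0.6362  0.5864 -0.2624 -0.0003 -0.7232 -0.3659]
```

View pics/w9.png

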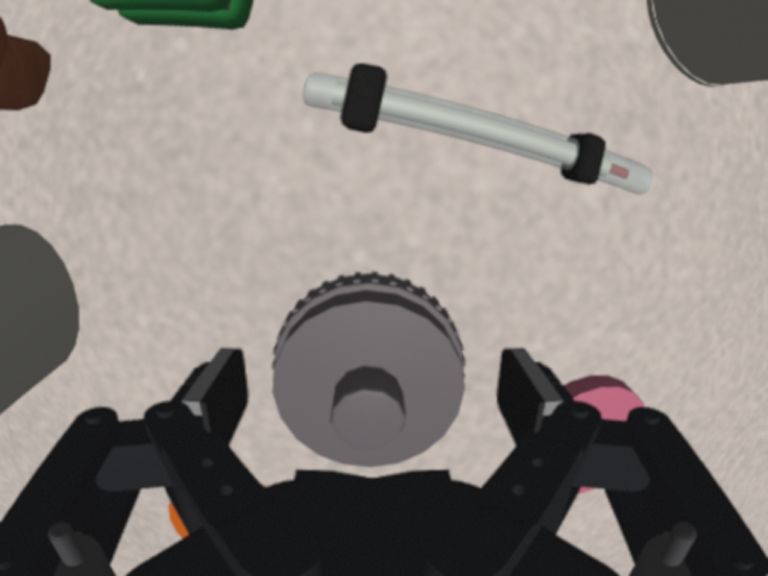

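View pics/s9.png

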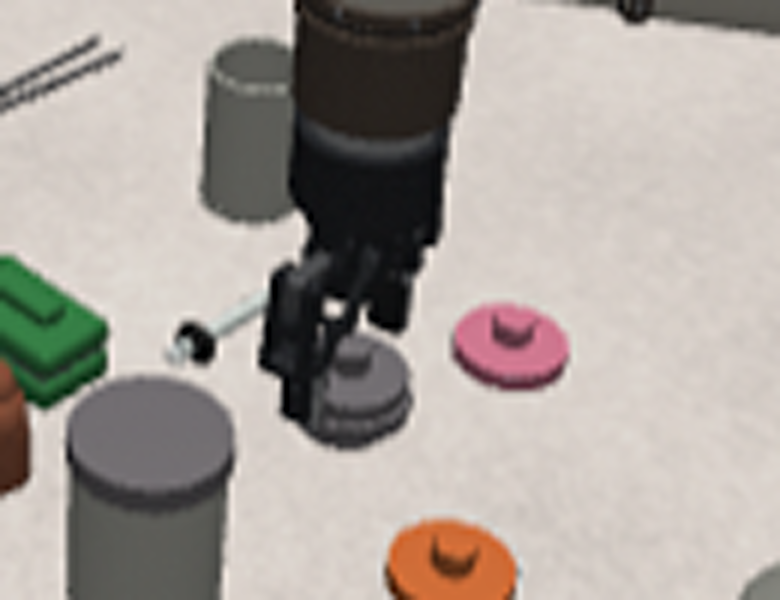

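The lid sits centred between the pads, with the cap at (369,375). Tips are still about 29 mm up, so I'll go 14 mm lower and close.

```bash
python3 -m handwheel '0 0 0 0 0 0.005 0.085;0 0 0 0 0 0.010 0.085;0 0 0 0 0 0.014 0.085;0 0 0 0 0 0.014 0.085;0 0 0 0 0 0.014 0.075;0 0 0 0 0 0.014 0.07;0 0 0 0 0 0.014 0.065;0 0 0 0 0 0.014 0.06;0 0 0 0 0 0.014 0.06;0 0 0 0 0 0.014 0.06;0 0 0 0 0 0.014 0.06' 30
python3 - <<'E'
from h import *
st(); c=cap("wrist"); crop(c,"w10.png",120,170,260,150,3)
a=cap("scene"); crop(a,"s10.png",250,180,130,100,6)
E
```

```text
time: 13.3
tool_pos: [0.5707, 0.2234, -0.0336]
ee_rot: [-2.501, 1.9, -0.001]
contact_force: [-1.0, -0.4, 4.1]
opening: 0.76
t 13.3 p [ 0.5707  0.2234 -0.0336] yaw -1.29953259438492 tilt 0.05138803717140185 F [-0.9671 -0.3766  4.111 ] M [0.0324 0.2877 0.025 ] open 0.7597495024743857 q [ 0.6369  0.6042 -0.2705  0.0002 -0.6952 -0.3659]
```

View pics/w10.png

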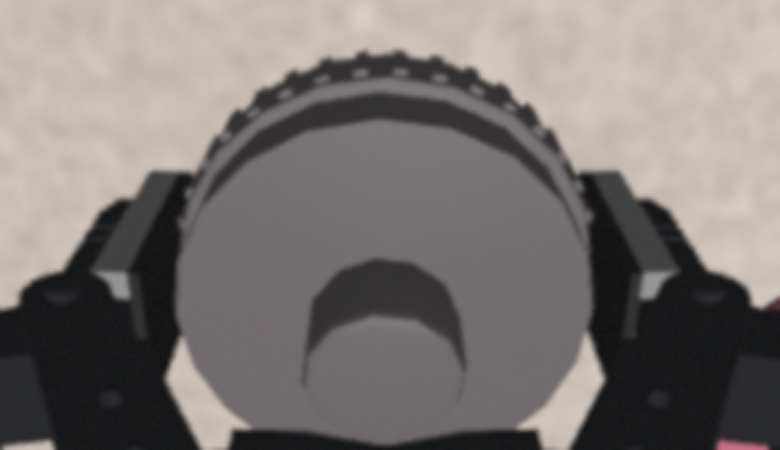

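View pics/s10.png

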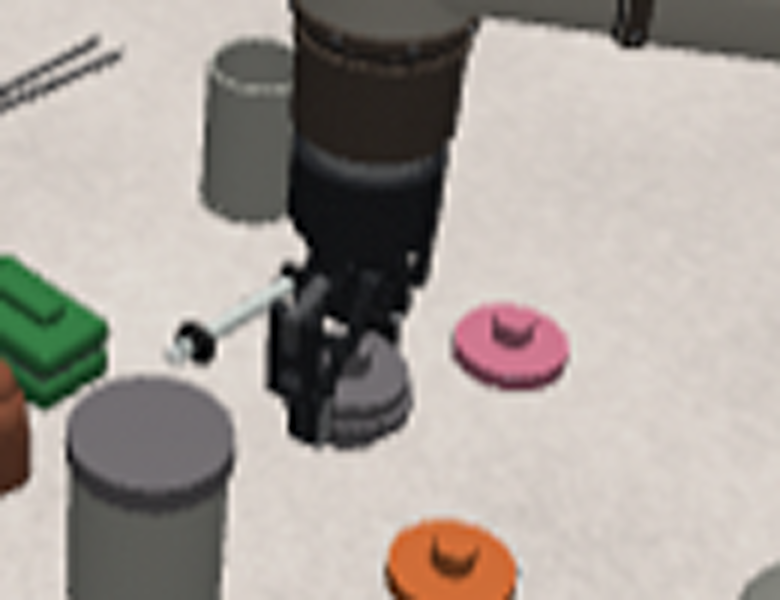

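Opening is 64.9 mm, which fits the 66 mm collar (the lever read 1 mm small too) and not the 62 mm cap. I'll lift and check.

```bash
python3 -m handwheel '0 0 0 0 0 -0.003 0.06;0 0 0 0 0 -0.008 0.06;0 0 0 0 0 -0.015 0.06;0 0 0 0 0 -0.03 0.06;0 0 0 0 0 -0.05 0.06;0 0 0 0 0 -0.075 0.06;0 0 0 0 0 -0.1 0.06;0 0 0 0 0 -0.12 0.06;0 0 0 0 0 -0.135 0.06;0 0 0 0 0 -0.145 0.06;0 0 0 0 0 -0.145 0.06;0 0 0 0 0 -0.145 0.06'
python3 - <<'E'
from h import *
st(); c=cap("wrist"); crop(c,"w11.png",120,130,260,190,3)
import pickle; pickle.dump(c,open("w11.pkl","wb"))
a=cap("scene"); crop(a,"s11.png",250,150,130,100,6)
b=cap("side"); crop(b,"d11.png",170,130,130,100,6)
E
```

```text
time: 14.4
tool_pos: [0.5701, 0.2231, 0.1108]
ee_rot: [-2.501, 1.901, 0.001]
contact_force: [0.6, -0.6, -1.6]
opening: 0.759
t 14.4 p [0.5701 0.2231 0.1108] yaw -1.3001182524898738 tilt 0.02667150089529253 F [ 0.5505 -0.6422 -1.6183] M [-0.0189 -0.0042  0.0255] open 0.7587488097068567 q [ 0.6369  0.4309 -0.1391 -0.0005 -1.0008 -0.3659]
```

View pics/w11.png

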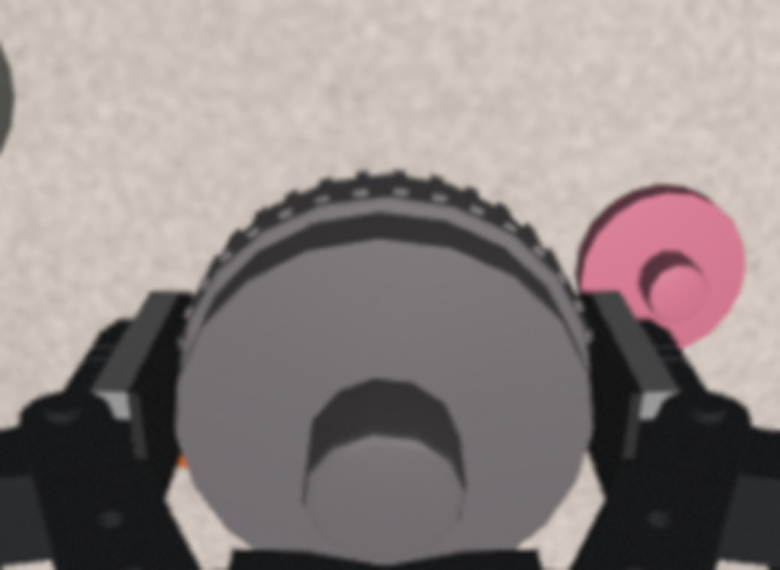

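View pics/s11.png

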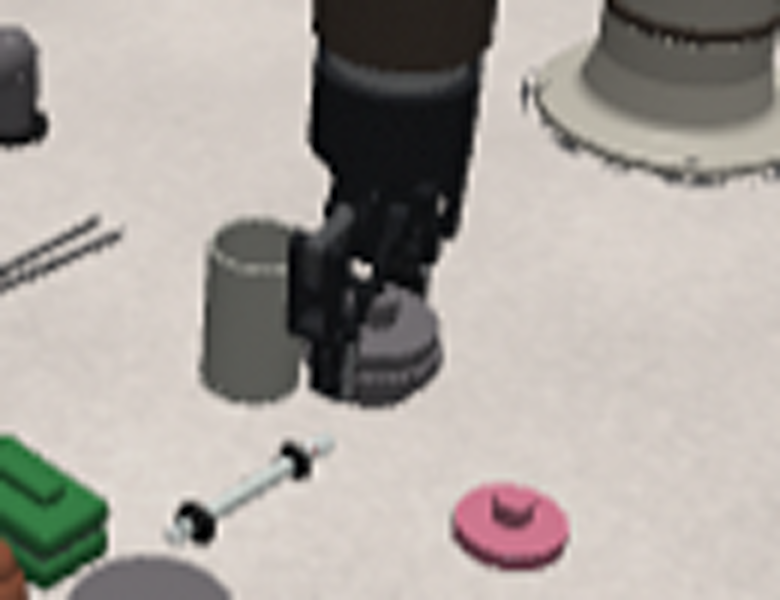

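View pics/d11.png

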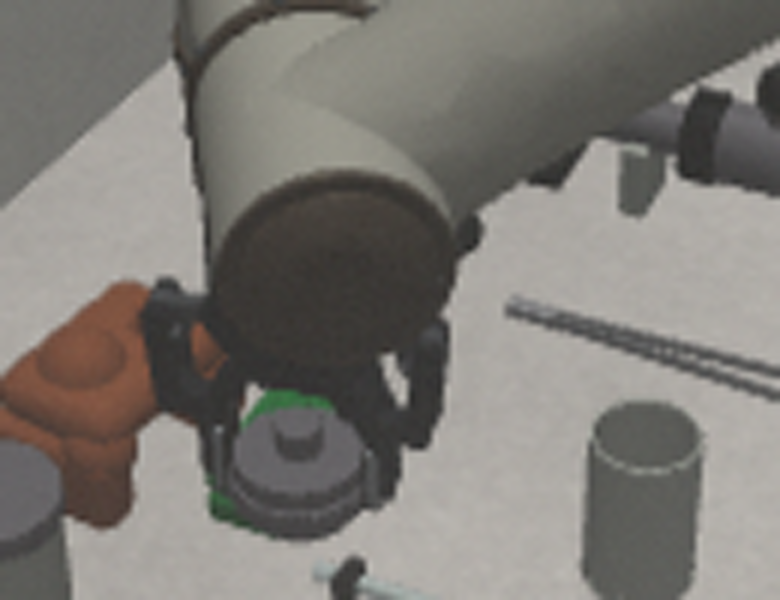

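Run:
```python
from h import *
import pickle
c=pickle.load(open("w11.pkl","rb")); T=c["tool_from_camera"]; W=dict(c)
c["Rm"]=T[:3,:3];c["o"]=T[:3,3]
f=lambda x,y,z:onz(c,120+x/3-.33,130+y/3-.33,z)
for h,z in(("z0=-.0336",-.0336),("-.0355",-.0355)):
  zz=-z
  zt=z-.037
  print("captop far edge",f(380,240,zt),"L",f(177,405,zt),"R",f(592,405,zt))
  print("knob L,R",f(303,495,z-.053),f(465,495,z-.053),"far",f(384,436,z-.053))
  print("collar far",f(380,172,z-.025),"collar foot far? L",f(183,330,z-.025))
st()
c=cap("wrist")
```

```text
captop far edge [ 0.0286 -0.0002 -0.0706] L [ 0.0027 -0.0296 -0.0706] R [ 0.0027  0.0305 -0.0706]
knob L,R [-0.0008 -0.0101 -0.0866] [-0.0008  0.0108 -0.0866] far [ 0.0086  0.0004 -0.0866]
collar far [ 0.0344 -0.0002 -0.0586] collar foot far? L [ 0.009  -0.0306 -0.0586]
captop far edge [ 0.0293 -0.0002 -0.0725] L [ 0.0038 -0.0291 -0.0725] R [ 0.0039  0.0299 -0.0725]
knob L,R [ 0.0006 -0.0098 -0.0885] [ 0.0006  0.0106 -0.0885] far [ 0.0098  0.0004 -0.0885]
collar far [ 0.0349 -0.0002 -0.0605] collar foot far? L [ 0.0099 -0.0301 -0.0605]
t 14.55 p [0.5695 0.2226 0.1093] yaw -1.3000872606660283 tilt 0.17749756074288722 F [-0.1678 -0.0261 -0.6344] M [-0.0011  0.0155  0.0354] open 0.7514033192206682 q [ 0.6369  0.4327 -0.1403 -0.0005 -1.0009 -0.3659]
```

Run:
```python
from h import *
rel(.444,.150,.118,-1.3)
```

```text
row: [ 0.0028 -0.0008 -0.    ] [ 0.0364  0.1405 -0.0082]
```

```bash
python3 -m handwheel '0 0 0 0.003 0.012 -0.004 0.06;0 0 0 0.009 0.036 -0.008 0.06;0 0 0 0.017 0.065 -0.008 0.06;0 0 0 0.025 0.095 -0.008 0.06;0 0 0 0.031 0.12 -0.008 0.06;0 0 0 0.035 0.135 -0.008 0.06;0 0 0 0.0365 0.1405 -0.008 0.06;0 0 0 0.0365 0.1405 -0.008 0.06;0 0 0 0.0365 0.1405 -0.008 0.06;0 0 0 0.0365 0.1405 -0.008 0.06'
python3 - <<'E'
from h import *
st(); c=cap("wrist"); cv2.imwrite("pics/w12.png",cv2.resize(c["pixels"][:,:,::-1],(768,576),interpolation=cv2.INTER_CUBIC))
import pickle; pickle.dump(c,open("w12.pkl","wb"))
E
```

```text
time: 15.43
tool_pos: [0.446, 0.1512, 0.1188]
ee_rot: [-2.501, 1.9, -0.001]
contact_force: [-0.1, -0.3, -1.0]
opening: 0.759
t 15.4333 p [0.446  0.1512 0.1188] yaw -1.299571168743277 tilt 0.04143127544050807 F [-0.121  -0.2694 -0.9911] M [ 0.     -0.0072  0.0025] open 0.7594446525959175 q [ 0.6732  0.1974 -0.4678  0.0003 -0.9049 -0.4022]
```

View pics/w12.png

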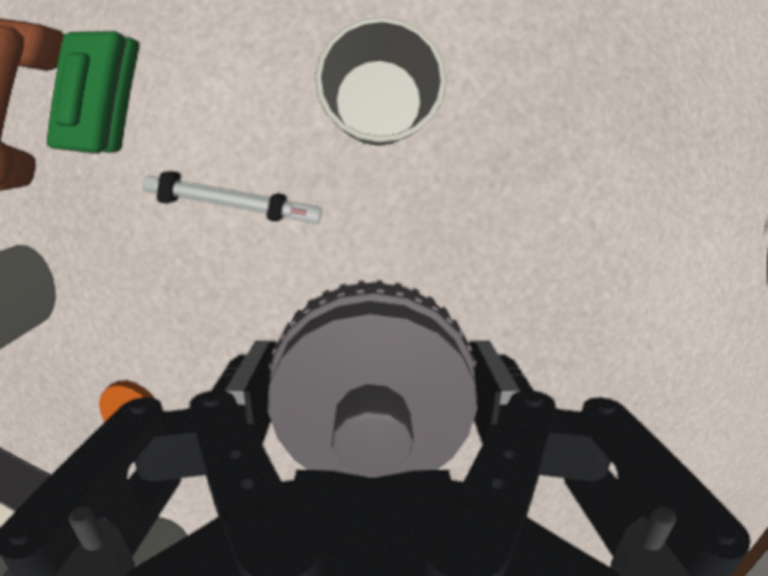

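The tub mouth is clear at about (381,81), with the lid held level and centred between the pads.

Run:
```python
from h import *
import pickle
c=pickle.load(open("w12.pkl","rb"))
crop(c,"w12c.png",200,5,110,100,7)
f=lambda u,v:onz(c,u/1.5-.2,v/1.5-.2,.095)[:2]
L,Rr,t,b=f(317,80),f(445,80),f(381,19.5),f(381,141)
print((L+Rr)/2,np.linalg.norm(L-Rr),(t+b)/2,np.linalg.norm(t-b))
```

```text
[0.4697 0.0492] 0.05777922886710845 [0.4698 0.0493] 0.05747019145821977
```

View pics/w12c.png

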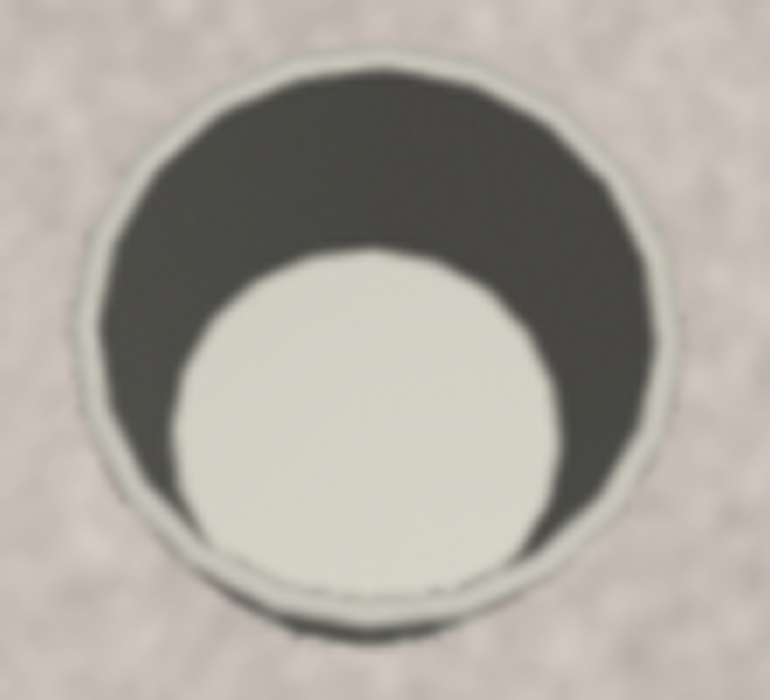

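Run:
```python
from h import *
st(); rel(.4718,.0479,.0764,-1.3)
```

```text
t 15.4833 p [0.4459 0.1511 0.1187] yaw -1.299680103393269 tilt 0.02069620122902931 F [ 0.4934  0.2468 -1.2753] M [-0.0323 -0.0027 -0.038 ] open 0.7639834759370415 q [ 0.6732  0.1976 -0.4679  0.0003 -0.905  -0.4023]
row: [-0.0004 -0.0001  0.0003] [0.1064 0.0027 0.0423]
```

```bash
python3 -m handwheel '0 0 0 0.01 0 0 0.06;0 0 0 0.03 0.001 0 0.06;0 0 0 0.055 0.002 0 0.06;0 0 0 0.08 0.0025 0 0.06;0 0 0 0.097 0.0027 0.005 0.06;0 0 0 0.1064 0.0027 0.013 0.06;0 0 0 0.1064 0.0027 0.023 0.06;0 0 0 0.1064 0.0027 0.033 0.06;0 0 0 0.1064 0.0027 0.040 0.06;0 0 0 0.1064 0.0027 0.0423 0.06;0 0 0 0.1064 0.0027 0.0423 0.06;0 0 0 0.1064 0.0027 0.0423 0.06'
python3 - <<'E'
from h import *
st(); c=cap("wrist"); crop(c,"w13.png",120,130,260,190,3)
import pickle; pickle.dump(c,open("w13.pkl","wb"))
a=cap("scene"); crop(a,"s13.png",240,140,110,90,7)
b=cap("side"); crop(b,"d13.png",225,130,110,100,7)
pickle.dump((a,b),open("ab13.pkl","wb"))
E
```

```text
time: 16.48
tool_pos: [0.471, 0.0474, 0.0766]
ee_rot: [2.502, -1.9, 0.0]
contact_force: [0.5, 0.9, -0.6]
opening: 0.759
t 16.4833 p [0.471  0.0474 0.0766] yaw -1.2991559902610172 tilt 0.013285149125104078 F [ 0.5024  0.8527 -0.5815] M [-0.0377  0.0117 -0.0083] open 0.7589993164856488 q [ 0.4448  0.2576 -0.5165  0.0003 -0.7966 -0.1733]
```

View pics/w13.png

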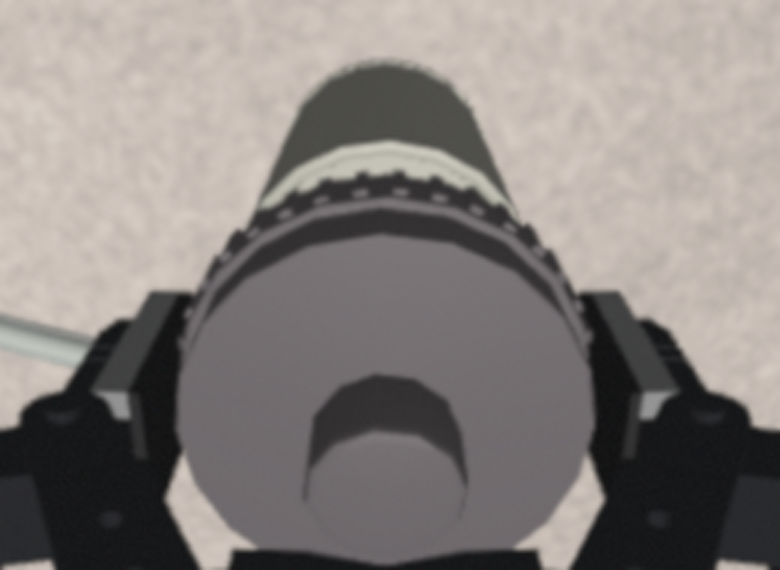

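View pics/s13.png

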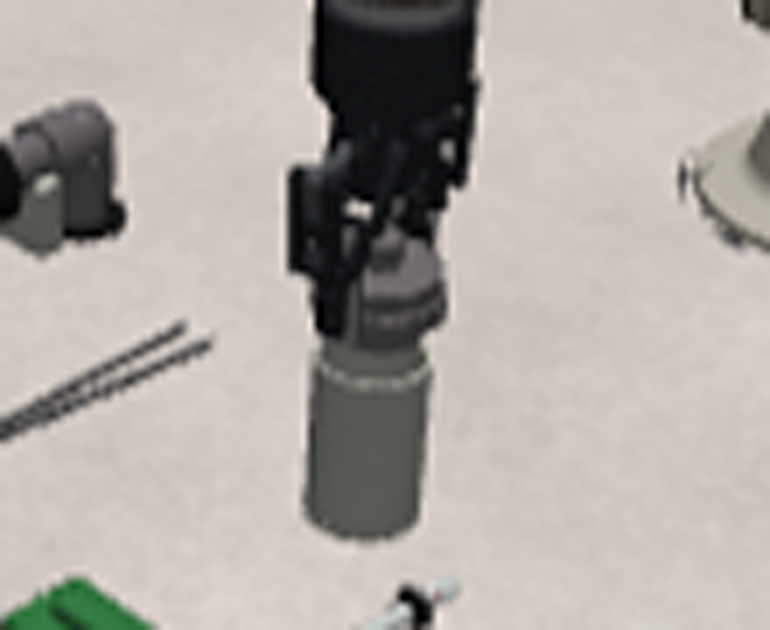

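View pics/d13.png

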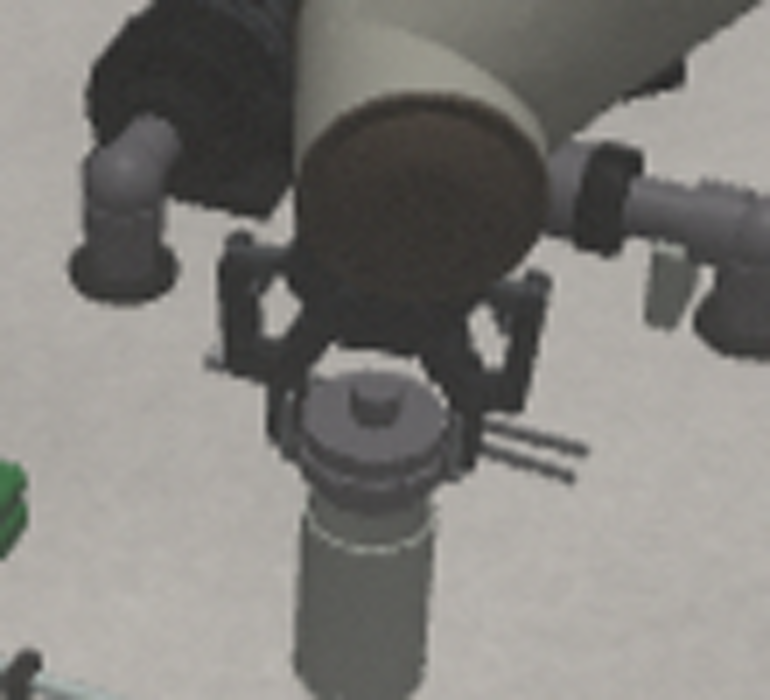

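Run:
```python
from h import *
import pickle
c=pickle.load(open("w13.pkl","rb"))
f=lambda x,y,z:onz(c,120+x/3-.33,130+y/3-.33,z)[:2]
u=np.array([np.cos(-1.3),np.sin(-1.3)]);v=np.array([np.sin(-1.3),-np.cos(-1.3)])
p=np.array([.471,.0474])
for n,q in(("rim far",f(388,143,.095)),("rim L",f(262,207,.095)),("rim R",f(513,203,.095)),("cap far",f(382,235,.0766+.0336+.037)),("knob far",f(385,431,.0766+.0336+.053)),("collar far",f(382,174,.0766+.0336+.025)), ("cap L",f(177,410,.147)),("cap R",f(595,410,.147))):
    print(n,q,"tool",(q-p)@u,(q-p)@v)
a,b=pickle.load(open("ab13.pkl","rb"))
# side: cap top ellipse centre, tub rim; scene
print("cap top side",onz(b,225+375/7-.43,130+417/7-.43,.147)[:2])
```

```text
rim far [0.4776 0.0199] tool 0.028257549084153004 0.0010296742525536615
rim L [0.4975 0.0386] tool 0.015554084039860118 -0.023174644628473927
rim R [0.4512 0.0249] tool 0.016421483838387943 0.025081787774435753
cap far [0.4788 0.0192] tool 0.02928152434578678 7.329609260504737e-05
knob far [0.473  0.0383] tool 0.009326181272969119 0.0004916292432318174
collar far [0.4801 0.0146] tool 0.034060935432548234 3.391888909949799e-05
cap L [0.5001 0.0538] tool 0.0016536306309752682 -0.029771614240689914
cap R [0.4415 0.0374] tool 0.0017171461929634448 0.031078775948531128
cap top side [0.4711 0.0505]
```

In the wrist view the tub rim's centre is within about 1 mm of the lid's centre. I'll lower it slowly and watch the force.

```bash
python3 -m handwheel '0 0 0 0 0.0005 0.004 0.06;0 0 0 0 0.0005 0.008 0.06;0 0 0 0 0.0005 0.011 0.06;0 0 0 0 0.0005 0.014 0.06;0 0 0 0 0.0005 0.017 0.06;0 0 0 0 0.0005 0.019 0.06;0 0 0 0 0.0005 0.021 0.06;0 0 0 0 0.0005 0.0225 0.06;0 0 0 0 0.0005 0.024 0.06;0 0 0 0 0.0005 0.024 0.06'
python3 - <<'E'
from h import *
st()
E
```

```text
time: 17.47
tool_pos: [0.4702, 0.047, 0.0524]
ee_rot: [2.501, -1.901, -0.0]
contact_force: [-0.0, -0.5, -1.5]
opening: 0.764
t 17.4667 p [0.4702 0.047  0.0524] yaw -1.2998520452543814 tilt 0.008329180856593739 F [-0.0221 -0.4603 -1.5426] M [-0.0241 -0.0295 -0.0048] open 0.7638471451121494 q [ 0.4446  0.2924 -0.5464 -0.     -0.7321 -0.1737]
```

```bash
python3 -m handwheel '0 0 0 0 0 0.001 0.06;0 0 0 0 0 0.002 0.06;0 0 0 0 0 0.003 0.06;0 0 0 0 0 0.003 0.06'
python3 - <<'E'
from h import *
st(); c=cap("wrist"); crop(c,"w14.png",120,130,260,190,3)
a=cap("scene"); crop(a,"s14.png",240,140,110,90,7)
b=cap("side"); crop(b,"d14.png",225,130,110,100,7)
E
```

```text
time: 17.8
tool_pos: [0.4702, 0.047, 0.0495]
ee_rot: [-2.501, 1.901, -0.0]
contact_force: [-0.6, -0.8, -0.0]
opening: 0.759
t 17.8 p [0.4702 0.047  0.0495] yaw -1.2998237835746624 tilt 0.0007702273417038182 F [-0.5577 -0.7947 -0.0363] M [-0.0029 -0.0057  0.0016] open 0.7591752228414347 q [ 0.4446  0.2968 -0.5496  0.     -0.7243 -0.1737]
```

View pics/w14.png

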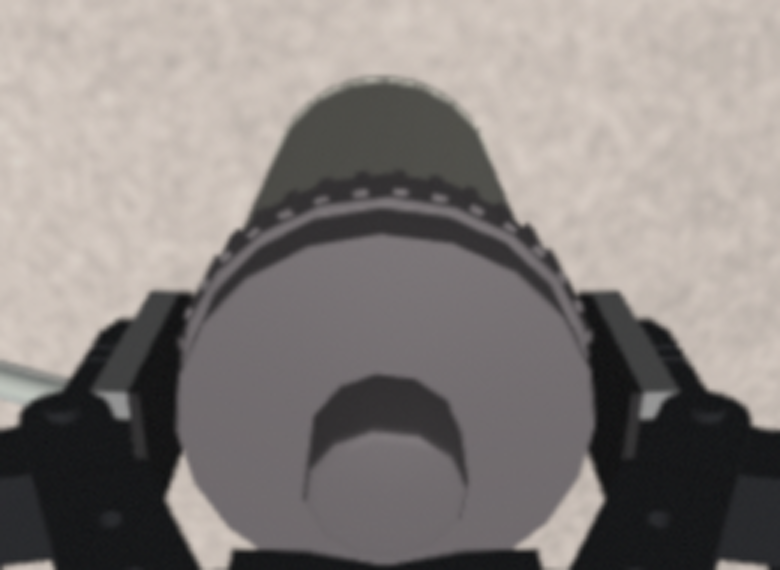

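View pics/s14.png

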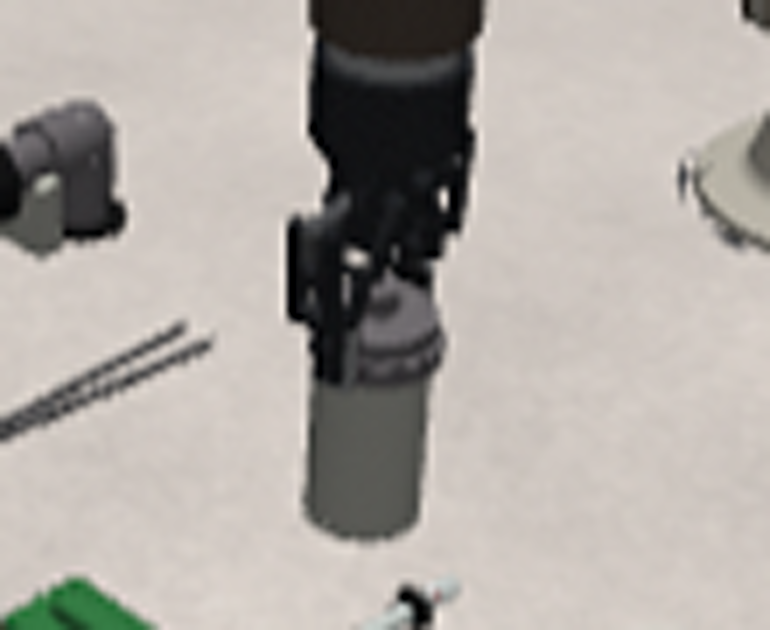

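View pics/d14.png

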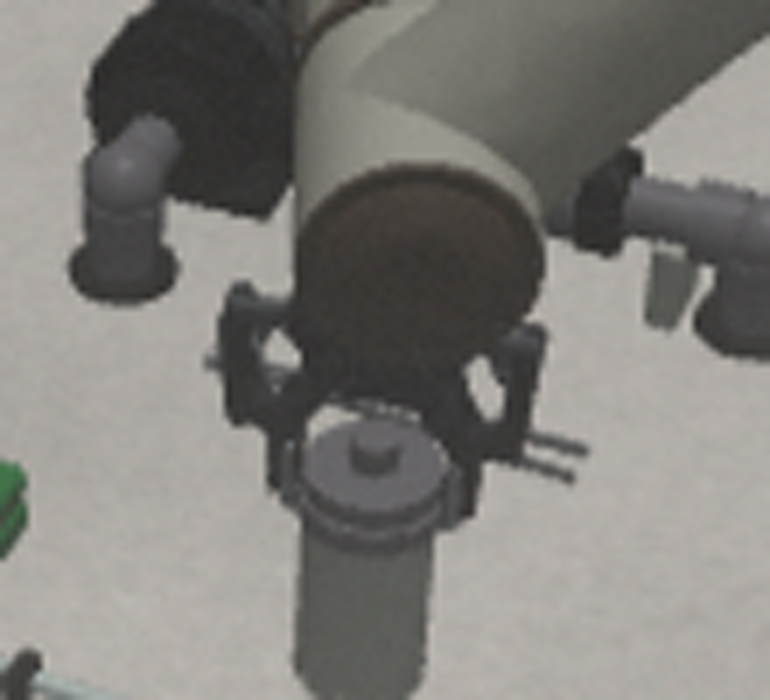

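The rim is now hidden under the collar and the lid's weight is just about to leave the wrist. I'll press a little further until the force shows seating.

```bash
python3 -m handwheel '0 0 0 0 0 0.0007 0.06;0 0 0 0 0 0.0014 0.06;0 0 0 0 0 0.0014 0.06'
python3 - <<'E'
from h import *
st()
E
```

```text
time: 18.2
tool_pos: [0.4704, 0.047, 0.0494]
ee_rot: [2.502, -1.9, 0.001]
contact_force: [-3.3, 0.0, 9.2]
opening: 0.758
t 18.2 p [0.4704 0.047  0.0494] yaw -1.299361245269801 tilt 0.02653584754025834 F [-3.3425  0.0156  9.1591] M [ 0.0478  0.9404 -0.0568] open 0.7584086734108652 q [ 0.4448  0.2971 -0.5499  0.0006 -0.7236 -0.1738]
```

Fz is 9 N at z = 0.0494, exactly the expected seating height. I'll ease off, open, and rise.

```bash
python3 -m handwheel '0 0 0 0 0 -0.001 0.06;0 0 0 0 0 -0.001 0.07;0 0 0 0 0 -0.001 0.075;0 0 0 0 0 -0.001 0.08;0 0 0 0 0 -0.001 0.085;0 0 0 0 0 -0.001 0.085;0 0 0 0 0 -0.001 0.085;0 0 0 0 0 -0.001 0.085'
python3 - <<'E'
from h import *
st(); c=cap("wrist"); crop(c,"w15.png",120,130,260,190,3)
E
```

```text
time: 18.87
tool_pos: [0.4702, 0.047, 0.0491]
ee_rot: [2.501, -1.901, -0.0]
contact_force: [-1.6, 0.5, -0.4]
opening: 0.998
t 18.8667 p [0.4702 0.047  0.0491] yaw -1.2997823870467706 tilt 0.0055924037132739956 F [-1.6171  0.541  -0.3552] M [-0.0382  0.0161  0.0134] open 0.9978184257644165 q [ 0.4446  0.2974 -0.55   -0.     -0.7234 -0.1736]
```

View pics/w15.png

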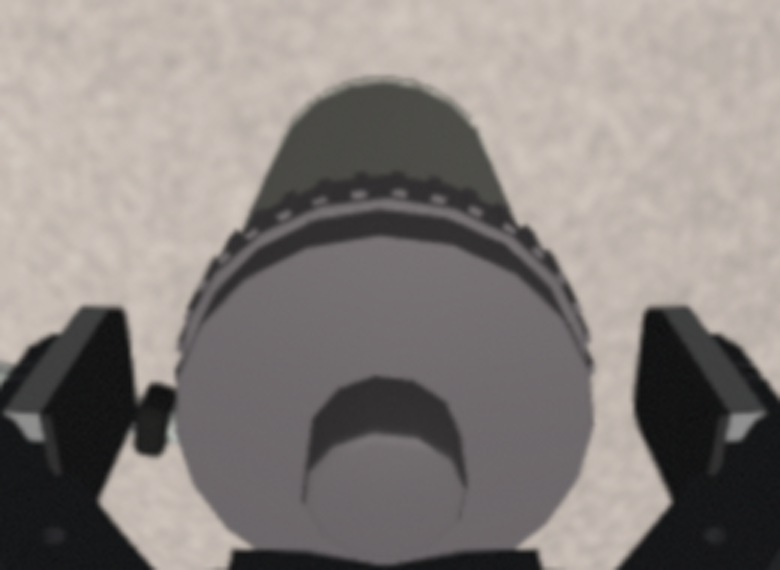

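The pads are free on both sides of the collar and the lid has not moved. I'll rise and narrow the jaws above the knob.

```bash
python3 -m handwheel '0 0 0 0 0 -0.01 0.085;0 0 0 0 0 -0.025 0.085;0 0 0 0 0 -0.045 0.085;0 0 0 0 0 -0.065 0.085;0 0 0 0 0 -0.065 0.085;0 0 0 0 0 -0.065 0.045;0 0 0 0 0 -0.065 0.045;0 0 0 0 0 -0.065 0.045;0 0 0 0 0 -0.065 0.045;0 0 0 0 0 -0.065 0.045'
python3 - <<'E'
from h import *
st(); c=cap("wrist"); crop(c,"w16.png",120,130,260,190,3)
import pickle; pickle.dump(c,open("w16.pkl","wb"))
b=cap("side"); crop(b,"d16.png",225,130,110,100,7)
a=cap("scene"); crop(a,"s16.png",240,140,110,90,7)
E
```

```text
time: 19.75
tool_pos: [0.4697, 0.0468, 0.1134]
ee_rot: [2.5, -1.9, -0.001]
contact_force: [-0.1, -0.1, -0.4]
opening: 0.524
t 19.75 p [0.4697 0.0468 0.1134] yaw -1.2998422972732695 tilt 0.10166050227065229 F [-0.0802 -0.0735 -0.3709] M [-0.0434 -0.0106  0.0184] open 0.523674064936398 q [ 0.4446  0.2074 -0.4707 -0.0001 -0.8945 -0.1736]
```

View pics/w16.png

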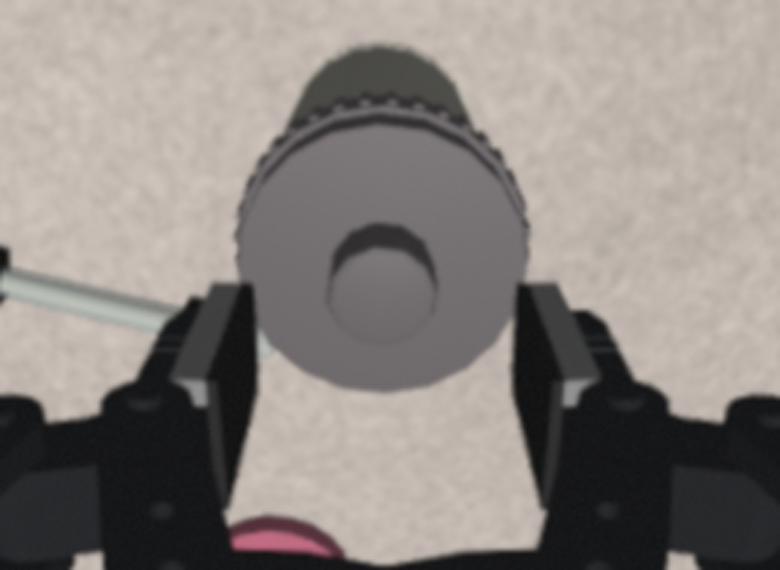

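View pics/d16.png

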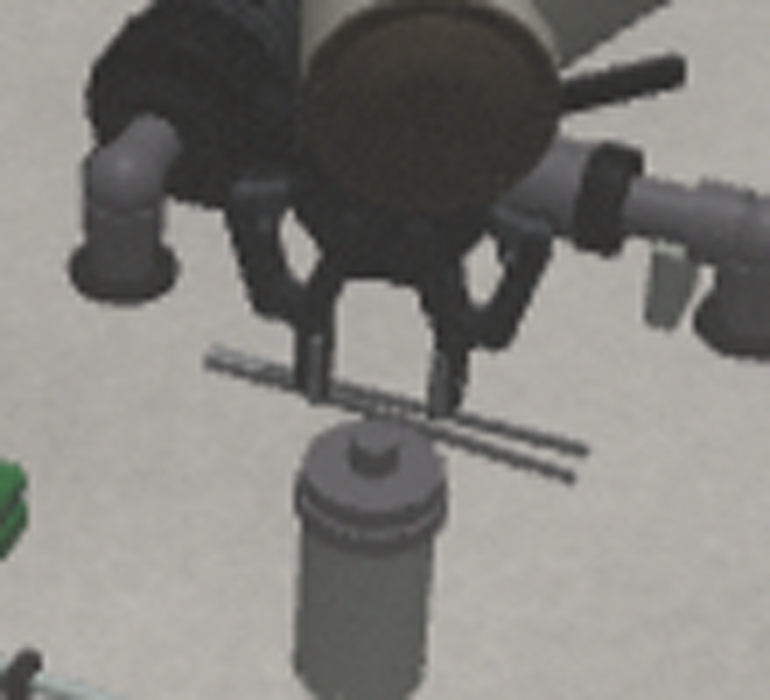

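View pics/s16.png

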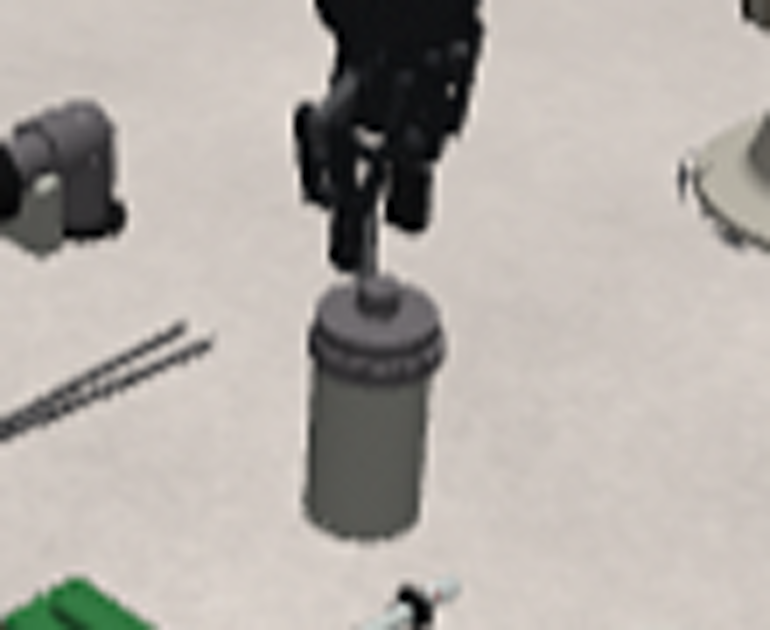

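The lid pair sits level on the tub and the knob is between the open pads, with its top at about (382,297). Checking the knob's centre in tool axes.

Run:
```python
from h import *
import pickle
c=pickle.load(open("w16.pkl","rb")); T=c["tool_from_camera"]; s=np.array([.4697,.0468,.1134])
c["Rm"]=T[:3,:3];c["o"]=T[:3,3]
f=lambda x,y,z:onz(c,120+x/3-.33,130+y/3-.33,z)
z=s[2]-.136
print(f(382,297,z),f(328,292,z),f(437,292,z),"captop",f(382,258,s[2]-.12),f(382,125,s[2]-.12),f(382,391,s[2]-.12))
st()
```

```text
[-0.0013 -0.0001 -0.0226] [-0.0003 -0.0105 -0.0226] [-0.0003  0.0105 -0.0226] captop [ 0.0004 -0.0001 -0.0066] [ 0.0289 -0.0001 -0.0066] [-0.0318 -0.0002 -0.0066]
t 19.9 p [0.4701 0.047  0.1138] yaw -1.2998064200979418 tilt 0.04524530359503628 F [-0.2201  0.4714  0.1412] M [-0.0372 -0.054   0.0288] open 0.5253983286285469 q [ 0.4446  0.2069 -0.4701  0.     -0.8946 -0.1737]
```

```bash
python3 -m handwheel '0 0 0 0 0 0.006 0.045;0 0 0 0 0 0.013 0.045;0 0 0 0 0 0.019 0.045;0 0 0 0 0 0.0245 0.045;0 0 0 0 0 0.0245 0.045;0 0 0 0 0 0.0245 0.03;0 0 0 0 0 0.0245 0.024;0 0 0 0 0 0.0245 0.018;0 0 0 0 0 0.0245 0.018;0 0 0 0 0 0.0245 0.018;0 0 0 0 0 0.0245 0.018' 25
python3 - <<'E'
from h import *
st(); c=cap("wrist"); crop(c,"w17.png",120,130,260,190,3)
a=cap("scene"); crop(a,"s17.png",240,140,110,90,7)
E
```

```text
time: 20.82
tool_pos: [0.4704, 0.0471, 0.09]
ee_rot: [-2.501, 1.901, -0.001]
contact_force: [0.7, 0.4, 0.2]
opening: 0.241
t 20.8167 p [0.4704 0.0471 0.09  ] yaw -1.2997642733833306 tilt 0.03928275662172871 F [0.6565 0.4195 0.2464] M [ 0.0686  0.0379 -0.0168] open 0.2406426696638576 q [ 0.4446  0.2378 -0.5017  0.0001 -0.8306 -0.1737]
```

View pics/w17.png

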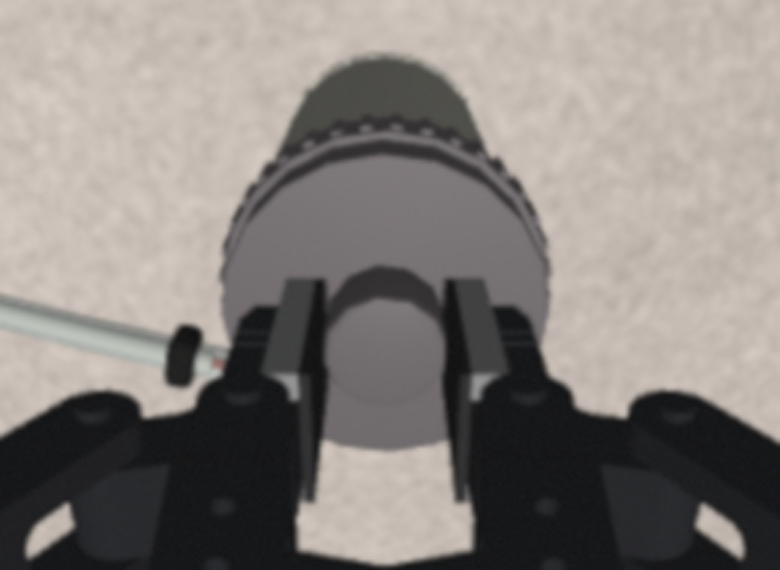

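View pics/s17.png

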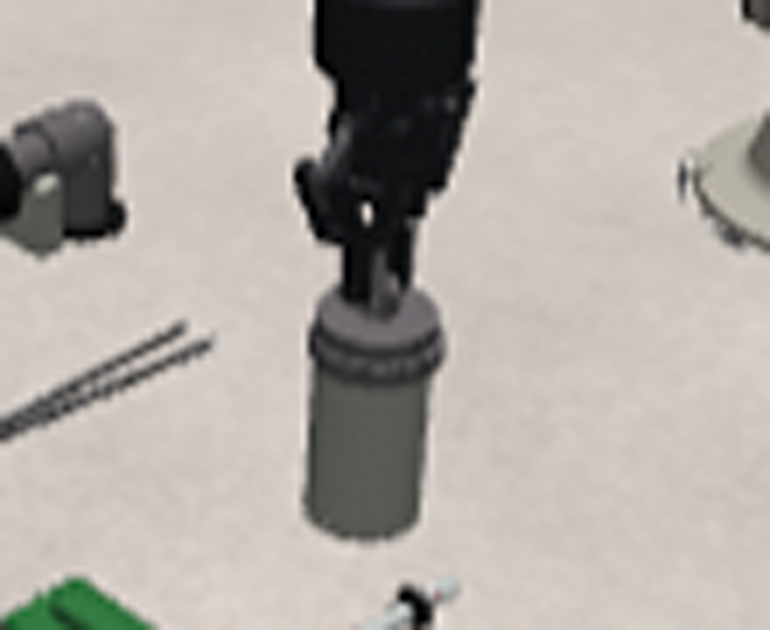

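The knob is gripped at 20.6 mm opening (22 mm knob, reads about 1 mm small), with no side force. Lifting straight up.

```bash
python3 -m handwheel '0 0 0 0 0 -0.002 0.018;0 0 0 0 0 -0.005 0.018;0 0 0 0 0 -0.009 0.018;0 0 0 0 0 -0.014 0.018;0 0 0 0 0 -0.022 0.018;0 0 0 0 0 -0.034 0.018;0 0 0 0 0 -0.048 0.018;0 0 0 0 0 -0.064 0.018;0 0 0 0 0 -0.08 0.018;0 0 0 0 0 -0.093 0.018;0 0 0 0 0 -0.102 0.018;0 0 0 0 0 -0.102 0.018'; python3 -m handwheel '0 0 0 0 0 0 0.018;0 0 0 0 0 0 0.018;0 0 0 0 0 0 0.018'
python3 - <<'E'
from h import *
st(); c=cap("wrist"); cv2.imwrite("pics/w18.png",cv2.resize(c["pixels"][:,:,::-1],(768,576),interpolation=cv2.INTER_CUBIC))
a=cap("scene"); crop(a,"s18.png",160,110,190,150,4); b=cap("side"); crop(b,"d18.png",165,100,190,150,4)
st()
E
```

```text
time: 21.92
tool_pos: [0.4716, 0.0474, 0.1943]
ee_rot: [-2.498, 1.898, -0.005]
contact_force: [0.2, 0.1, -0.1]
opening: 0.24
time: 22.17
tool_pos: [0.4695, 0.0468, 0.1907]
ee_rot: [2.5, -1.9, -0.002]
contact_force: [-0.4, 0.0, -0.4]
opening: 0.237
t 22.1667 p [0.4695 0.0468 0.1907] yaw -1.299929618726618 tilt 0.12193569083817055 F [-0.4065  0.0066 -0.4374] M [-0.0084  0.0025  0.0518] open 0.23748280431988375 q [ 0.4446  0.1254 -0.3549 -0.0003 -1.0926 -0.1736]
t 22.3167 p [0.4699 0.0469 0.191 ] yaw -1.2998066437822147 tilt 0.08766039564064686 F [ 0.0854 -0.4398 -0.2123] M [-0.0104  0.0435 -0.0089] open 0.2383288570469295 q [ 0.4446  0.1254 -0.3542 -0.     -1.0927 -0.1736]
```

View pics/w18.png

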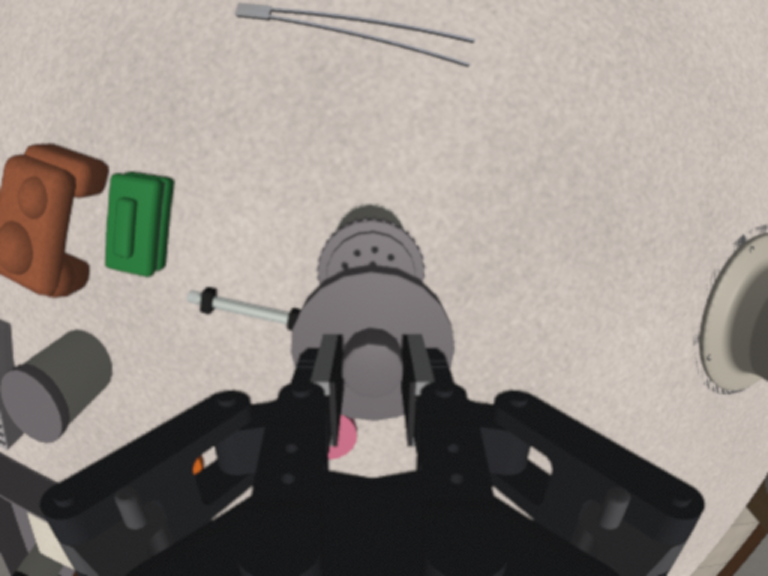

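View pics/s18.png

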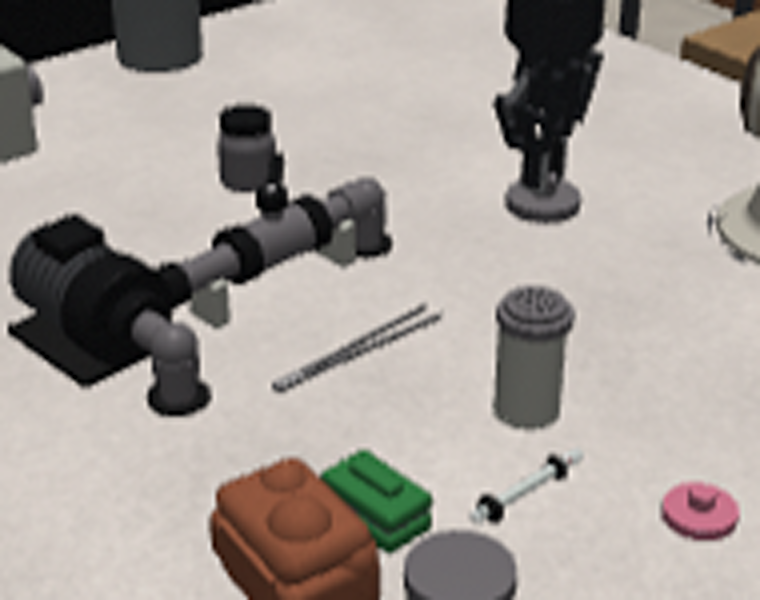

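View pics/d18.png

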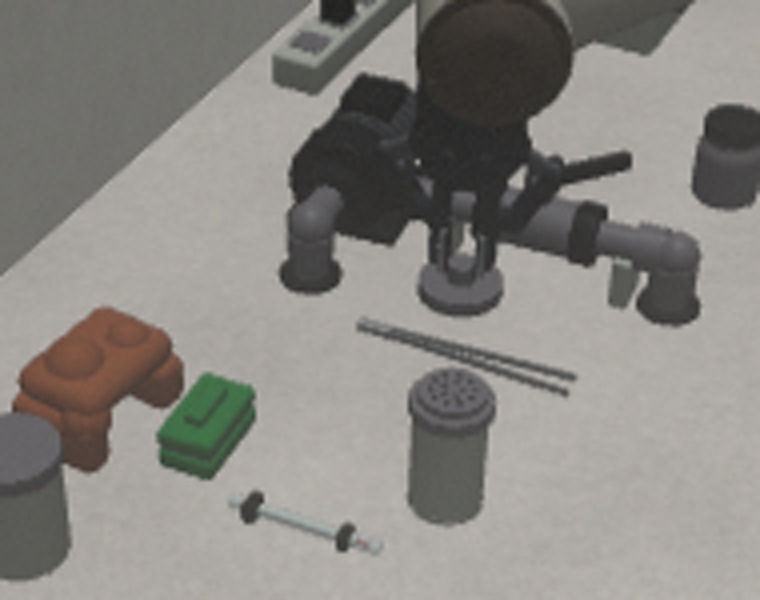

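The cap is held level at (540,200) in the scene view. The sifter lid is seated flat on the tub at (535,310), and the tub's foot is at pixel (292,217), as at the start. The tool has risen 101 mm since the grip. Handing in.

Run:
```python
from bench import job_done
print(job_done())
```

```text
the job is handed in; nothing more can be done
None
```

The job is done and handed in at about 22 s. The ball valve is at halfway, the inner lid is seated on the tub, and the gripper holds the cap level about 10 cm above it.

- **First grasp missed:** My first try at the lever closed on air. The camera views showed the real fingertips about 33 mm (jaws shut) to 50 mm (jaws fully open) behind the reported TCP, which disagrees with the stated tool data. I allowed for this in every later move.
- **Valve:** The second try gripped the lever and turned it. The wrist view puts it at about 0.79 rad (target 0.785) from the measured pipe direction.
- **Lid:** I gripped the pair by the collar (64.9 mm opening on a 66 mm collar) and lowered it into the tub mouth. It stopped with 9 N at the expected seating height, and I let it go. A look after release showed it level and undisturbed.
- **Cap:** I gripped the knob alone and raised the tool 101 mm straight up. The last views show the inner lid flat on the tub and the cap level.
- **Other things:** The tub's foot is at the same pixel as at the start. The bystanders in the last views stand where they were. I did not check the conditioner bottle and dose cup again at the end.

My wrist-camera sizes came out about 3% small throughout (tub 58.5 mm instead of 60 mm), but this did not affect the fit.

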